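# Pack a model-ship kit into its two-layer box

## Task

Pack this ship kit into its open cardboard box. First put the deckhouse, the wooden display stand and the paint pot upright into the foam recesses cut to their outlines in the bottom of the box; then lay the cardboard divider level on the box's end ledges, foam berth upward, and last set the grey hull upright on its flat bottom in that berth. Do not disturb the finished model that stands on its white painting block.

Things in the scene. Friction and masses are not known exactly. Their poses are not given: they have to be found in the camera images.
- box: Open cardboard box, fixed, outside 242 (x) x 118 (y) x 48 mm high, walls and floor 4 thick. Inside each short end is a ledge 10 wide, its top 40 above the underside (8 below the rim): the divider lies on these two. Three dark foam inserts lie between them on the floor in a row along x, 71 apart; which is where changes. Origin: centre of the underside; x along the length, z up.
- nest_house: Dark foam insert in the box, fixed, 70 (x) x 106 (y) x 14 mm high, with a centred long narrow recess 64 (x) x 32 (y), 10 deep, pale-floored, for the deckhouse. Origin: centre of its underside, 4 above the box's underside; axes parallel to the box's. The recess floor is 4 above the origin.
- nest_stand: Dark foam insert in the box, fixed, 70 (x) x 106 (y) x 14 mm high, with a centred broad rectangular recess 56 (x) x 46 (y), 10 deep, pale-floored, for the display stand. Origin: centre of its underside, 4 above the box's underside; axes parallel to the box's. The recess floor is 4 above the origin.
- nest_pot: Dark foam insert in the box, fixed, 70 (x) x 106 (y) x 14 mm high, with a centred round recess 42 in diameter, 10 deep, pale-floored, for the paint pot. Origin: centre of its underside, 4 above the box's underside; axes parallel to the box's. The recess floor is 4 above the origin.
- house: Deckhouse of the ship, light grey resin, about 30 g: a block 54 (x) x 22 (y) x 20 mm high with rows of small windows and two funnels of 9 diameter on top, 30 high over all. It starts upright on the table. Origin: centre of the underside, z up. It fits its recess either way round, long side along the recess.
- stand: Wooden display stand, about 30 g: a U-shaped block 46 (x) x 36 (y) x 26 mm high, base 9 thick, two cheeks 5 thick rising along the sides at y = -15.5 and +15.5. It starts upright, channel upward. Origin: centre of the underside, z up. It fits its recess either way round, its 46 side along the recess's 56.
- pot: Paint pot, amber glass with a white screw cap, about 45 g: 32 mm in diameter, 30 high, upright on the table. Origin: centre of the underside, z up.
- divider: Loose cardboard board, about 90 g, 226 (x) x 102 (y) x 5 mm, starting flat on the table. On it four dark foam strips 8 wide, up to 17 above its underside, frame the hull's berth, 192 (x) x 34 (y) inside; the long strips are 50 over their outer faces (grip there). Origin: centre of the underside, z up. In the box, either way round, it lies 40 above the box's underside with 4 play all round.
- hull: Ship's hull, plain grey resin, about 85 g, 180 mm long (x, bow at +x), 24 wide with straight upright sides over the middle 126, flat bottom, 28 high, round stern; it balances near mid-length. It starts upright on the table. Origin: centre of the underside at mid-length, z up. In the berth, either way round, it rests on the board and its top 16 stand above the strips.
- model: Finished model (black hull, white deckhouse) standing on a white foam painting block 85 (x) x 225 (y) x 30 mm high, 86 high over the funnels, at the far side of the mat; to be left alone. Origin: centre of the block's underside.
Mind the look-alikes: they are no part of the job. Of the things that look like the stand, take the one that is farthest to the robot's right at the start.

How it is judged:
By the outcome, as a careful person would: the job done as asked, in the order asked, and still so for the second after the job is handed in, with the robot touching nothing.
It also fails if it takes over 131 s, if anything falls off the work surface, if the arm or the gripper's body presses on something with over 40 N, if the wrist force passes 120 N, or if a joint passes its speed limit or range.

## Robot

A 6-joint arm with a two-finger parallel gripper is mounted at the origin on the work surface. World frame = base frame: x ahead of the robot, y to its left, z up, the work surface at z = 0. Lengths are in m, angles in rad, forces in N, time in s.
With the tool pointing down it reaches from about 0.3 to 0.775 m from the base axis. Payload 14.6 kg.
Tool frame: the origin (TCP) lies at the very end of the fingers, on their centre line; the grasp point (between the pads) lies 19 mm behind it; z points along the fingers, y is the line along which they close (so a half turn about z gives the same grasp; the last joint's range is limited). The gripper opens to 94 mm and grips with 3 to 60 N. Pads are 16 mm wide; open, the fingers measure 119 mm over their backs; the gripper's body (75 mm by 177 mm) begins 78 mm behind the grasp point.
Start: joints at [-1.259, 0.3, 1.521, -0, 1.321, -0.067], TCP at [0.203, -0.511, 0.205] pointing down, gripper open.
Joint ranges: [-3.03, 3.03], [-0.79, 2.21], [0.23, 2.52], [-1.04, 4.18], [0, 3.07], [-2.55, 2.55]. Speed limits (rad/s): [2.22, 2.22, 2.57, 3.14, 3.14, 3.14].

## Interface

Orientations are given as [roll, pitch, yaw] about the fixed x, y, z axes, in that order (R = Rz(yaw) Ry(pitch) Rx(roll)).
In Python, from station import ctrl gives the robot as it stands.
- The arm moves only by the tool move_arm, never from a script. Its argument "targets" is a list of rows, each a list of 6 numbers: the shift along the tool's x, y, z in units of 1000 mm (1.0 is 1000 mm), then the turn, a rotation vector about the tool's x, y, z in units of 30 degrees (1.0 is 30 degrees). In form: [[tx, ty, tz, ax, ay, az], ...]. A call has exactly 5 rows; each row is the pose to reach, as a shift and turn from the pose commanded when the call began, along the tool's axes at that moment; what a row does not reach only later rows make up. A row lasts 1/12 s, in which the tool goes at most 41.7 mm and 7.16 degrees, less where a joint would pass 70% of its speed; a pose out of reach is approached as far as the arm can. A call with a number of a shift or a turn outside -1 to 1 is refused whole. A call with a gripper value outside its range is refused whole. "fingers" is the opening, from -1 (shut) to 1 (fully open), set as the call begins (left out, the last holds). The fingers move at their own pace and stop on an object; "grip_force" is the grip in N (left out, the last holds). Time passes only in rows, so rows that repeat a pose let the fingers close, or fill a call up. It gives the time, the measured TCP pose, the force and the opening at its end, in the units of the state.
- ctrl.get_obs(): the state, without advancing time (a new reading comes with each control period).
- ctrl.camera(name): name is "scene" or "top" or "wrist"; returns the picture (420x560x3 uint8, red, green, blue); there is no depth.
- ctrl.camera_info(name): a dict with "fx", "fy", "cx", "cy" (pixels), "k1" (the pictures are not rectified: a ray, as slopes to the right and down, at radius r is drawn at 1 + k1 r^2 times it, then the intrinsics apply), "rvec" (rotation vector, rad) and "tvec" (3), from world to camera coordinates, as OpenCV has them. Camera axes: x right, y down, z forward; pixel columns grow to the right and rows downward; lengths in m; the calibration is good to about 2 mm. A picture is of the moment at which its call begins: read the wrist's pose just before it. camera_info takes no time and is no camera call; for the wrist camera it gives the pose at the moment of the call.
- ctrl.hand_in(): hands the job in, once; it reports no verdict.
The state is a dict: "time_s": time; "qpos": joint angles; "joint_vel": joint speeds; "tau": joint torques, N m; "ee_pos": TCP position; "eef_rot": TCP orientation; "force": force on the tool from outside, world axes, zero at the start; "moment": the same for the moment, N m; "grip_width": finger opening in m.
Only numpy, scipy, OpenCV 4.12 (cv2) and the standard library are available. Lean on these libraries where they do the work, as an engineer would, in place of code of your own. Each camera call takes 0.05 s, during which the arm holds its last target. There are 200 camera calls.

## Working session

There is one attempt and no reset: what is moved stays moved. The work goes in short steps, Python scripts to look and compute and a tool call to move; the robot and the scene stay as the last step left them, time stands still between calls to the robot, and variables do not carry over. Pictures are saved under pics/ and viewed, on a budget of 14 in all, crops included, one or two more only if the job needs it, and the job is handed in when it is done.

Besides the shell and the picture viewer there is one more tool, called after "Call:" as name(argument=value, ...), one argument or row to a line, values as JSON. move_arm: Moves the arm, as the interface text tells. Shifts and turns lie within -1 to 1; 1 stands for 1000 mm of shift or 30 degrees of turn. Its arguments: {"type":"object","properties":{"targets":{"type":"array"},"fingers":{"type":"number"},"grip_force":{"type":"number"}},"required":["targets"]}

```bash
ls; mkdir -p pics; python3 - <<'E'
from station import ctrl
import cv2
for n in ("top","scene"):
    im=ctrl.camera(n); cv2.imwrite(f"pics/{n}0.png",im[:,:,::-1]); print(n,ctrl.camera_info(n))
print(ctrl.get_obs())
a=cv2.imread("pics/top0.png");cv2.imwrite("pics/top0b.png",cv2.resize(a,(800,600),interpolation=cv2.INTER_CUBIC))
E
```

```text
pics
top {'fx': 531.8001650862753, 'fy': 531.8001650862753, 'cx': 278.4633499587259, 'cy': 209.6020422081715, 'k1': -0.1407665319553058, 'rvec': array([ 2.15412376, -2.15693342,  0.14006712]), 'tvec': array([0.0576151 , 0.5521465 , 1.35218164])}
scene {'fx': 426.1621409768629, 'fy': 426.1621409768629, 'cx': 277.60998097085474, 'cy': 206.44850404811172, 'k1': 0.025803980571024374, 'rvec': array([ 1.90925126,  1.21461226, -0.63494451]), 'tvec': array([-0.31100075, -0.23604165,  1.61929846])}
{'time_s': 0.1, 'qpos': array([-1.25860681e+00,  3.00399458e-01,  1.52149069e+00, -1.00313414e-05,
        1.32068417e+00, -6.66133873e-02]), 'joint_vel': array([ 0.00106   , -0.00112393, -0.00119114,  0.00184257,  0.00083348,
        0.00075084]), 'tau': array([ 2.70927383e-03, -5.32635820e+01, -3.53280652e+01,  7.10748928e-02,
        2.34572939e-02, -6.56018642e-05]), 'ee_pos': array([ 0.20331497, -0.51080444,  0.20496386]), 'eef_rot': array([-3.14061251e+00, -5.56490404e-05,  3.78805367e-01]), 'force': array([-0.51145919, -0.40928814,  0.11734833]), 'moment': array([ 0.00451981, -0.00110162, -0.04469535]), 'grip_width': 0.09417262635562648}
```

View pics/top0b.png

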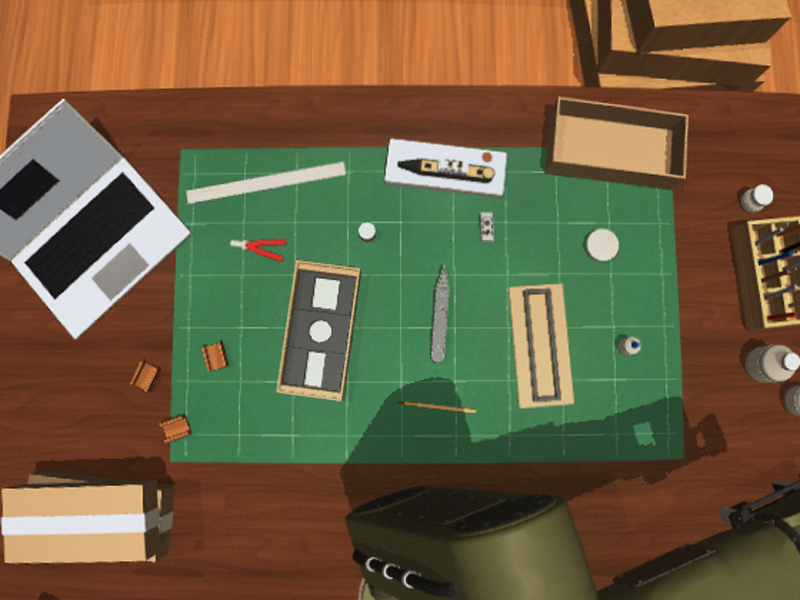

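View pics/scene0.png

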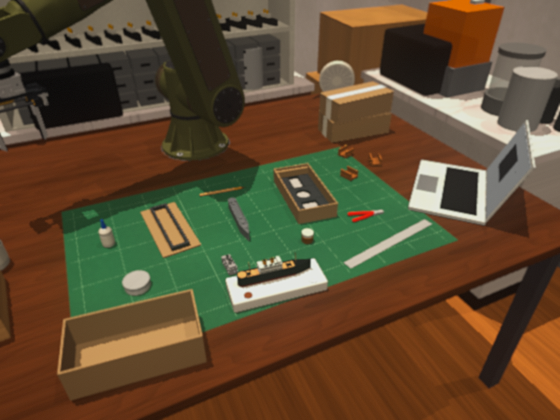

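```bash
cat > h.py <<'E'
import numpy as np, cv2
from scipy.spatial.transform import Rotation as R
def ray(info,u,v):
    x,y=(u-info["cx"])/info["fx"],(v-info["cy"])/info["fy"]
    K=np.eye(3);d=np.array([info["k1"],0,0,0.])
    p=cv2.undistortPoints(np.array([[[x,y]]],float),K,d)[0,0]
    Rw=cv2.Rodrigues(info["rvec"])[0]
    return -Rw.T@info["tvec"], Rw.T@np.array([p[0],p[1],1])
def p2w(info,u,v,z):
    c,d=ray(info,u,v); return c+d*(z-c[2])/d[2]
def w2p(info,P):
    K=np.array([[info["fx"],0,info["cx"]],[0,info["fy"],info["cy"]],[0,0,1.]])
    return cv2.projectPoints(np.array(P,float).reshape(-1,3),info["rvec"],info["tvec"],K,np.array([info["k1"],0,0,0.]))[0][:,0]
def look(name,fn,scale=None):
    from station import ctrl
    info=ctrl.camera_info(name); im=ctrl.camera(name)[:,:,::-1].copy()
    cv2.imwrite("pics/%s.png"%fn,im); np.save("pics/%s.npy"%fn,info,allow_pickle=True); return info,im
def delta(P,yaw,P0=None,rot0=None):
    """tool-frame shift (m -> units) and turn (units) to a downward pose at P with tool yaw (deg)"""
    from station import ctrl
    o=ctrl.get_obs(); P0=o["ee_pos"] if P0 is None else P0
    R0=R.from_euler("xyz",o["eef_rot"] if rot0 is None else rot0)
    R1=R.from_euler("xyz",[np.pi,0,np.radians(yaw)])
    return np.round(R0.inv().apply(np.array(P)-P0),4), np.round(np.degrees((R0.inv()*R1).as_rotvec())/30,4)
E
python3 - <<'E'
from h import *
from station import ctrl
t=ctrl.camera_info("top"); s=0.7
for n,u,v,z in [("standA",215,357,.02),("standB",145,376,.02),("standC",175,429,.02),("pot",367,231,.03),("house",487,227,.02),
 ("hull bow",444,265,.028),("hull stern",437,361,.028),("box1",297,261,.048),("box2",361,267,.048),("box3",346,401,.048),("box4",278,393,.048),
 ("div1",510,288,.005),("div2",563,284,.005),("div3",574,404,.005),("div4",520,408,.005),("model",445,167,.03)]:
    print(n,np.round(p2w(t,u*s,v*s,z)[:2],3))
w=ctrl.camera_info("wrist"); print(w); c,d=ray(w,280,210); print("wristcam",c,d)
a=cv2.imread("pics/top0.png")
def crop(u,v,w,h,f): 
    u,v=int(u*s),int(v*s); return cv2.resize(a[v-h//2:v+h//2,u-w//2:u+w//2],(w*f,h*f),interpolation=cv2.INTER_CUBIC)
r1=np.hstack([crop(180,390,100,75,4),crop(487,227,50,75,4),crop(367,231,50,75,4)])
r2=np.hstack([crop(320,330,100,75,4),crop(440,313,50,75,4),crop(542,345,50,75,4)])
cv2.imwrite("pics/c0.png",np.vstack([r1,r2]))
E
```

```text
standA [0.448 0.394]
standB [0.412 0.526]
standC [0.315 0.466]
pot [0.681 0.114]
house [ 0.691 -0.111]
hull bow [ 0.617 -0.029]
hull stern [ 0.44  -0.014]
box1 [0.622 0.241]
box2 [0.61  0.124]
box3 [0.368 0.15 ]
box4 [0.382 0.272]
div1 [ 0.578 -0.154]
div2 [ 0.585 -0.255]
div3 [ 0.36 -0.27]
div4 [ 0.354 -0.168]
model [ 0.805 -0.032]
{'fx': 307.1754498885643, 'fy': 307.1754498885643, 'cx': 281.5615621167285, 'cy': 210.19262315803755, 'k1': -0.013740921103941357, 'rvec': array([-2.42156685,  1.6429141 ,  0.20973792]), 'tvec': array([-0.55071182, -0.0259788 ,  0.39057527])}
wristcam [ 0.27080401 -0.48547866  0.38403529] [-0.23359271 -0.08613097 -0.96852576]
```

View pics/c0.png

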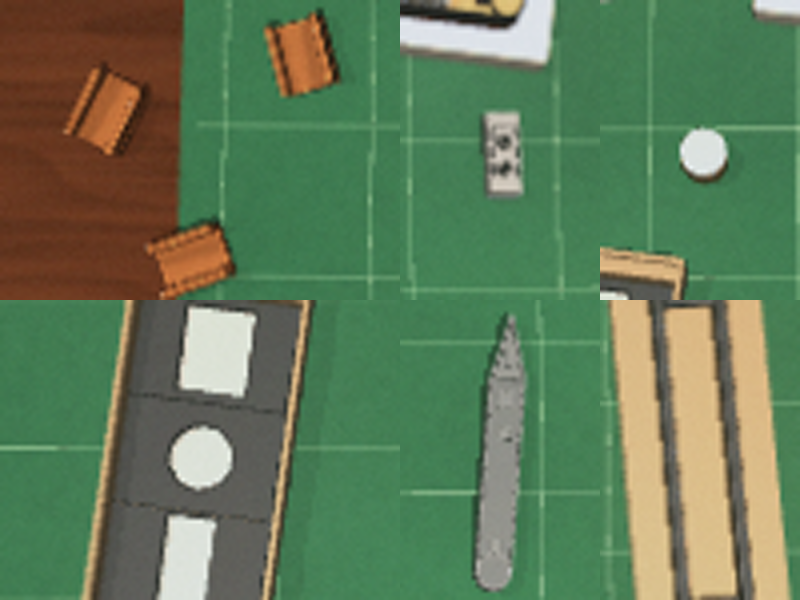

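Candidates (800×600 top view): stand look-alikes are at (215,357), (145,376) and (175,429). The first has the smallest y (0.394), so it is the robot's rightmost. Caps: the pot is at (367,231), with an amber side under a white cap. The disc at (602,245) and the blue-topped bottle at (629,345) are not pots. The only house is at (487,227), and the only plain hull at (440,313). The crop shows the stand upright with its cheeks about 15° off x. The box nests, far to near, are stand, pot, house.

Call:
move_arm(
  targets=[
    [0.035,-0.012,0,0,0,0.2],
    [0.07,-0.024,0,0,0,0.4],
    [0.105,-0.036,0,0,0,0.6],
    [0.14,-0.048,0,0,0,0.7235],
    [0.1745,-0.06,0,0,0,0.7235],
  ],
  fingers=0,
  grip_force=15,
)

```text
time_s: 0.52
ee_pos: [0.3443, -0.3893, 0.2053]
eef_rot: [-3.141, 0.0, -0.005]
force: [0.0, 0.2, 0.6]
grip_width: 0.0641
```

Call:
move_arm(
  targets=[
    [0.022,-0.019,0.003,0,0,0],
    [0.044,-0.038,0.006,0,0,0],
    [0.066,-0.057,0.009,0,0,0],
    [0.088,-0.076,0.012,0,0,0],
    [0.11,-0.095,0.015,0,0,0],
  ],
)

```text
time_s: 0.93
ee_pos: [0.4542, -0.2945, 0.1901]
eef_rot: [-3.141, 0.0, 0.0]
force: [0.2, 0.8, -0.5]
grip_width: 0.0468
```

Call:
move_arm(
  targets=[
    [0.022,-0.019,0.003,0,0,0],
    [0.044,-0.038,0.006,0,0,0],
    [0.066,-0.057,0.009,0,0,0],
    [0.088,-0.076,0.012,0,0,0],
    [0.11,-0.095,0.015,0,0,0],
  ],
)

```text
time_s: 1.35
ee_pos: [0.5642, -0.1995, 0.1749]
eef_rot: [-3.141, 0.001, 0.0]
force: [0.9, -0.2, 0.3]
grip_width: 0.0472
```

Call:
move_arm(
  targets=[
    [0.022,-0.019,0.003,0,0,0],
    [0.044,-0.038,0.006,0,0,0],
    [0.066,-0.057,0.009,0,0,0],
    [0.088,-0.076,0.012,0,0,0],
    [0.11,-0.095,0.015,0,0,0],
  ],
)

```text
time_s: 1.77
ee_pos: [0.6741, -0.1046, 0.1598]
eef_rot: [-3.141, 0.001, 0.0]
force: [-0.3, -0.0, -0.7]
grip_width: 0.047
```

```bash
python3 - <<'E'
from h import *
from station import ctrl
i,im=look("wrist","w1"); o=ctrl.get_obs(); print(o["time_s"],o["ee_pos"],o["eef_rot"],o["grip_width"],o["qpos"])
print(w2p(i,[o["ee_pos"],[.691,-.111,.02]]))
E
```

```text
1.8167 [ 0.67636647 -0.10092925  0.15864177] [-3.14043498e+00  1.11220083e-03  2.76436196e-03] 0.04677911652219459 [-2.02034941e-01  6.40963562e-01  1.13666770e+00  9.26798011e-04
  1.36528588e+00  1.36580794e+00]
[[273.83450373 247.08928627]
 [286.60553214 185.62084358]]
```

View pics/w1.png

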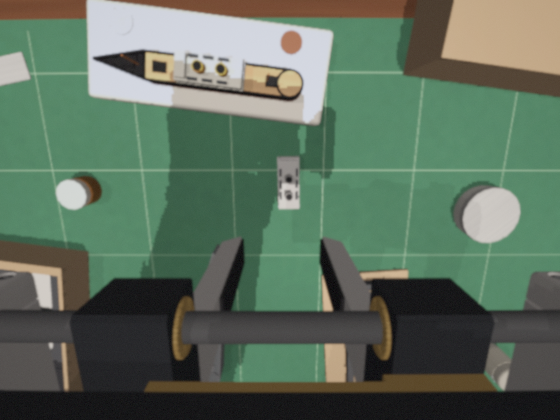

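```bash
python3 - <<'E'
from h import *
i=np.load("pics/w1.npy",allow_pickle=True).item()
for u,v,z in [(278.5,208.5,.02),(300,208.5,.02),(277,157,0),(299.5,157,0)]: print(np.round(p2w(i,u,v,z),4))
im=cv2.imread("pics/w1.png")[145:220,250:325]; cv2.imwrite("pics/w1c.png",cv2.resize(im,(600,600),interpolation=cv2.INTER_CUBIC))
E
```

```text
[ 0.6662 -0.1024  0.02  ]
[ 0.6662 -0.1254  0.02  ]
[ 0.7191 -0.1007  0.    ]
[ 0.7191 -0.1253  0.    ]
```

View pics/w1c.png

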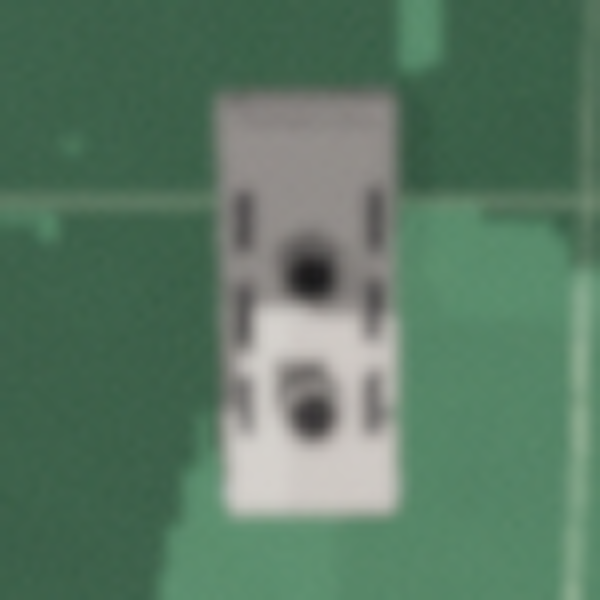

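House: centre (0.6925, −0.1135), yaw about 0. Its measured length and width come out at 53×23, against 54×22 given. Grasping it 12 mm above its underside.

Call:
move_arm(
  targets=[
    [0.01,0.004,0,0,0,0],
    [0.0193,0.008,0.025,0,0,0],
    [0.0193,0.008,0.05,0,0,0],
    [0.0193,0.008,0.075,0,0,0],
    [0.0193,0.008,0.09,0,0,0],
  ],
)

```text
time_s: 2.23
ee_pos: [0.6914, -0.1135, 0.0667]
eef_rot: [-3.141, 0.004, -0.0]
force: [-0.5, 0.0, -0.2]
grip_width: 0.0471
```

Call:
move_arm(
  targets=[
    [0,0,0.02,0,0,0],
    [0,0,0.038,0,0,0],
    [0,0,0.05,0,0,0],
    [0,0,0.058,0,0,0],
    [0,0,0.058,0,0,0],
  ],
)

```text
time_s: 2.65
ee_pos: [0.6918, -0.1136, 0.0106]
eef_rot: [-3.141, 0.003, -0.0]
force: [0.5, -0.0, -1.0]
grip_width: 0.0472
```

Call:
move_arm(
  targets=[
    [0,0,0,0,0,0],
    [0,0,0,0,0,0],
    [0,0,0,0,0,0],
    [0,0,0,0,0,0],
    [0,0,0,0,0,0],
  ],
  fingers=-1,
  grip_force=12,
)

```text
time_s: 3.07
ee_pos: [0.693, -0.1138, 0.0133]
eef_rot: [3.141, -0.001, 0.0]
force: [-0.9, 0.6, 3.2]
grip_width: 0.0217
```

```bash
python3 - <<'E'
from station import ctrl
o=ctrl.get_obs(); print({k:o[k] for k in("time_s","ee_pos","eef_rot","force","grip_width")})
E
```

```text
{'time_s': 3.0667, 'ee_pos': array([ 0.69301421, -0.11377224,  0.01333491]), 'eef_rot': array([ 3.14138596e+00, -1.21159686e-03,  2.53513803e-05]), 'force': array([-0.87482708,  0.57528205,  3.15772526]), 'grip_width': 0.021680429669889662}
```

Call:
move_arm(
  targets=[
    [0,0,-0.015,0,0,0],
    [0,0,-0.04,0,0,0],
    [0,0,-0.07,0,0,0],
    [0,0,-0.1,0,0,0],
    [-0.01,-0.012,-0.13,0,0,0],
  ],
)

```text
time_s: 3.48
ee_pos: [0.6829, -0.1032, 0.1449]
eef_rot: [3.141, -0.001, -0.002]
force: [-0.0, -0.6, -0.3]
grip_width: 0.0218
```

Call:
move_arm(
  targets=[
    [-0.013,-0.016,0,0,0,0],
    [-0.03,-0.036,0,0,0,0],
    [-0.05,-0.06,0,0,0,0],
    [-0.07,-0.084,0,0,0,0],
    [-0.09,-0.107,0,0,0,0],
  ],
)

```text
time_s: 3.9
ee_pos: [0.5916, 0.0063, 0.1437]
eef_rot: [3.142, -0.001, -0.0]
force: [0.0, 0.7, -0.5]
grip_width: 0.022
```

Call:
move_arm(
  targets=[
    [-0.02,-0.024,0,0,0,0],
    [-0.04,-0.048,0,0,0,0],
    [-0.06,-0.072,0,0,0,0],
    [-0.08,-0.096,0,0,0,0],
    [-0.1,-0.12,0,0,0,0],
  ],
)

```text
time_s: 4.32
ee_pos: [0.4916, 0.1262, 0.1437]
eef_rot: [-3.141, -0.001, -0.0]
force: [0.7, 0.0, -0.1]
grip_width: 0.0218
```

Call:
move_arm(
  targets=[
    [-0.02,-0.024,0,0,0,0],
    [-0.036,-0.044,0,0,0,0.05],
    [-0.052,-0.06,0,0,0,0.1],
    [-0.062,-0.07,0,0,0,0.16],
    [-0.068,-0.08,0,0,0,0.225],
  ],
)

```text
time_s: 4.73
ee_pos: [0.4236, 0.2061, 0.1437]
eef_rot: [-3.141, -0.001, -0.118]
force: [0.7, 0.4, -0.3]
grip_width: 0.0216
```

Call:
move_arm(
  targets=[
    [0,0,0,0,0,0],
    [0,0,0,0,0,0],
    [0,0,0,0,0,0],
    [0,0,0,0,0,0],
    [0,0,0,0,0,0],
  ],
)

```text
time_s: 5.15
ee_pos: [0.425, 0.2047, 0.1425]
eef_rot: [3.142, -0.0, -0.118]
force: [-0.0, 0.1, 0.2]
grip_width: 0.0221
```

```bash
python3 - <<'E'
from h import *
from station import ctrl
i,im=look("wrist","w2"); o=ctrl.get_obs(); print(o["time_s"],o["ee_pos"],o["eef_rot"],o["grip_width"])
cv2.imwrite("pics/w2b.png",cv2.resize(im,(800,600),interpolation=cv2.INTER_CUBIC))
E
```

```text
5.2 [0.42494128 0.20482411 0.14246641] [ 3.14154613e+00  5.92016429e-05 -1.18249684e-01] 0.021872278215686783
```

View pics/w2b.png

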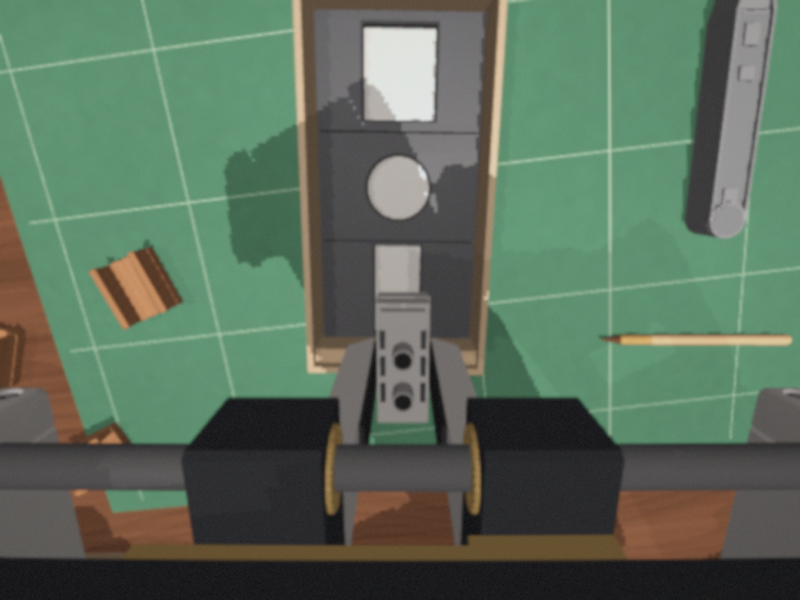

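```bash
python3 - <<'E'
from h import *
i=np.load("pics/w2.npy",allow_pickle=True).item(); c,_=ray(i,280,210); print("cam",c)
A=np.array([.4249,.2048]); y=-.11825; ex=np.array([np.cos(y),np.sin(y)]); ey=np.array([-ex[1],ex[0]])
for n,u,v,z in [("nearL",307,372,.048),("nearR",483,372,.048),("L200",300,186,.048),("R200",496,186,.048),("L0",293,2,.048),("R0",508,2,.048),("pot",398,188,.008),("potL",366,188,.008),("potR",430,188,.008),("pot top",398,155,.008),("pot bot",398,220,.008),
 ("hfl",375,245,.008),("hfr",421,245,.008),("s fl",363,27,.008),("s fr",438,27,.008),("s nr",436.5,122,.018),("s nl",363,121,.018),
 ("house fl",377,296,.1315),("house fr",431,296,.1315),("house nl",376,422,.1515),("house nr",429,422,.1515)]:
    p=p2w(i,u*.7,v*.7,z)[:2]; print(n,np.round(p,4),"rel",np.round([(p-A)@ex,(p-A)@ey],4))
E
```

```text
cam [0.49705756 0.19494139 0.32159827]
nearL [0.3851 0.2729] rel [-0.0476  0.0629]
nearR [0.3711 0.1553] rel [-0.0476 -0.0555]
L200 [0.5051 0.2563] rel [0.0736 0.0606]
R200 [0.4911 0.1387] rel [ 0.0736 -0.0578]
L0 [0.6028 0.2431] rel [0.1721 0.059 ]
R0 [0.5887 0.1254] rel [ 0.172  -0.0595]
pot [0.4969 0.198 ] rel [0.0723 0.0018]
potL [0.4995 0.22  ] rel [0.0723 0.0239]
potR [0.4943 0.176 ] rel [ 0.0723 -0.0204]
pot top [0.5186 0.1954] rel [0.0941 0.0017]
pot bot [0.4752 0.2007] rel [0.0504 0.0018]
hfl [0.4596 0.2191] rel [0.0328 0.0183]
hfr [0.4557 0.1865] rel [ 0.0328 -0.0146]
s fl [0.5988 0.2082] rel [0.1723 0.0239]
s fr [0.5931 0.1606] rel [ 0.1723 -0.0241]
s nr [0.5352 0.1681] rel [ 0.1138 -0.0234]
s nl [0.5414 0.2153] rel [0.1145 0.0242]
house fl [0.4517 0.2117] rel [0.0258 0.0101]
house fr [0.4488 0.1878] rel [ 0.0258 -0.014 ]
house nl [0.401  0.2178] rel [-0.0253  0.0101]
house nr [0.3983 0.1951] rel [-0.0253 -0.0127]
```

Call:
move_arm(
  targets=[
    [0.001,-0.002,0.01,0,0,0.02],
    [0.002,-0.0032,0.03,0,0,0.034],
    [0.002,-0.0032,0.055,0,0,0.034],
    [0.002,-0.0032,0.075,0,0,0.034],
    [0.002,-0.0032,0.088,0,0,0.034],
  ],
)

```text
time_s: 5.62
ee_pos: [0.4261, 0.2078, 0.0517]
eef_rot: [3.14, 0.002, -0.136]
force: [0.1, -0.0, 0.7]
grip_width: 0.0217
```

Call:
move_arm(
  targets=[
    [0,0,0.01,0,0,0],
    [0,0,0.015,0,0,0],
    [0,0,0.015,0,0,0],
    [0,0,0.015,0,0,0],
    [0,0,0.015,0,0,0],
  ],
)

```text
time_s: 6.03
ee_pos: [0.4275, 0.2084, 0.0402]
eef_rot: [-3.141, -0.001, -0.136]
force: [-0.3, 0.1, -0.0]
grip_width: 0.0218
```

```bash
python3 - <<'E'
from h import *
from station import ctrl
i,im=look("wrist","w3"); o=ctrl.get_obs(); print(o["time_s"],o["ee_pos"],o["eef_rot"],o["grip_width"],o["force"])
cv2.imwrite("pics/w3b.png",cv2.resize(im[90:330,180:400],None,fx=2.5,fy=2.5,interpolation=cv2.INTER_CUBIC))
E
```

```text
6.0833 [0.42748659 0.20840851 0.04020909] [-3.14087294e+00 -1.27662790e-03 -1.35652759e-01] 0.02184780061952037 [ 0.037386   -0.43984527  0.06229557]
```

View pics/w3b.png

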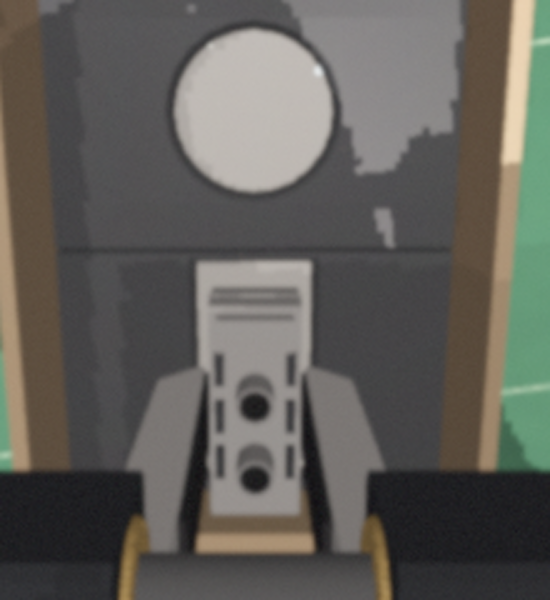

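```bash
python3 - <<'E'
from h import *
i=np.load("pics/w3.npy",allow_pickle=True).item()
A=np.array([.4275,.2084]); y=-.1357; ex=np.array([np.cos(y),np.sin(y)]); ey=np.array([-ex[1],ex[0]])
for n,u,v,z in [("rec fl",197,262,.008),("rec fr",312,262,.008),("rec fl t",197,260,.018),("house fl",209,303,.0285),("house fr",301,303,.0285),("seam",254,248,.018),("circ",254,110,.008),("circ",254,110,.013),("circ t",254,24,.018),("circ b",254,195,.018),("housetop far",255,291,.0485)]:
    p=p2w(i,u/2.5+180,v/2.5+90,z)[:2]; print(n,np.round(p,4),"rel",np.round([(p-A)@ex,(p-A)@ey],4))
E
```

```text
rec fl [0.4586 0.2191] rel [0.0294 0.0148]
rec fr [0.4543 0.1871] rel [ 0.0294 -0.0174]
rec fl t [0.4611 0.218 ] rel [0.032 0.014]
house fl [0.4516 0.2156] rel [0.0229 0.0104]
house fr [0.4484 0.1922] rel [ 0.0229 -0.0133]
seam [0.4623 0.2025] rel [ 0.0352 -0.0012]
circ [0.4975 0.1976] rel [ 0.0708 -0.0012]
circ [0.4976 0.1976] rel [ 0.0709 -0.0012]
circ t [0.5182 0.1948] rel [ 0.0917 -0.0012]
circ b [0.4762 0.2006] rel [ 0.0493 -0.0012]
housetop far [0.4579 0.2028] rel [ 0.0309 -0.0014]
```

Call:
move_arm(
  targets=[
    [0,0,0.004,0,0,0],
    [0,0,0.009,0,0,0],
    [0,0,0.014,0,0,0],
    [0,0,0.0175,0,0,0],
    [0,0,0.019,0,0,0],
  ],
)

```text
time_s: 6.5
ee_pos: [0.427, 0.2081, 0.0204]
eef_rot: [3.141, 0.0, -0.136]
force: [-5.3, -4.6, 18.7]
grip_width: 0.0221
```

Call:
move_arm(
  targets=[
    [0,0,0,0,0,0],
    [0,0,0,0,0,0],
    [0,0,0,0,0,0],
    [0,0,0,0,0,0],
    [0,0,0,0,0,0],
  ],
)

```text
time_s: 6.92
ee_pos: [0.427, 0.2081, 0.0204]
eef_rot: [3.141, 0.0, -0.136]
force: [-0.8, -2.6, 3.8]
grip_width: 0.0219
```

Call:
move_arm(
  targets=[
    [0,0,0,0,0,0],
    [0,0,0,0,0,0],
    [0,0,0,0,0,0],
    [0,0,0,0,0,0],
    [0,0,0,0,0,0],
  ],
  fingers=-0.1,
)

```text
time_s: 7.33
ee_pos: [0.427, 0.2083, 0.0204]
eef_rot: [-3.142, -0.0, -0.136]
force: [-0.8, 0.4, 0.2]
grip_width: 0.0424
```

Call:
move_arm(
  targets=[
    [0,0,-0.01,0,0,0],
    [0,0,-0.03,0,0,0],
    [0,0,-0.06,0,0,0],
    [0,0,-0.09,0,0,0],
    [0,0,-0.11,0,0,0],
  ],
)

```text
time_s: 7.75
ee_pos: [0.4275, 0.2084, 0.1338]
eef_rot: [-3.14, -0.002, -0.136]
force: [0.4, -0.2, 0.5]
grip_width: 0.0424
```

```bash
python3 - <<'E'
from h import *
from station import ctrl
i,im=look("wrist","w4"); o=ctrl.get_obs(); print(o["time_s"],o["ee_pos"],o["eef_rot"],o["grip_width"],o["force"])
cv2.imwrite("pics/w4b.png",cv2.resize(im,(800,600),interpolation=cv2.INTER_CUBIC))
E
```

```text
7.8 [0.42874538 0.20896369 0.13676461] [-3.138034   -0.00629705 -0.1355588 ] 0.042516710363052816 [1.03881527 0.44344799 3.6261899 ]
```

View pics/w4b.png

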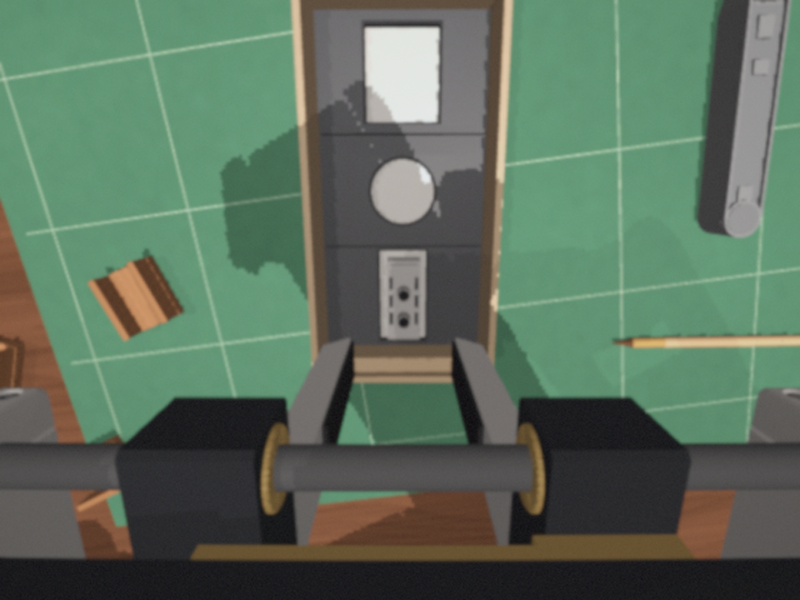

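```bash
python3 - <<'E'
from h import *
from station import ctrl
i=np.load("pics/w4.npy",allow_pickle=True).item()
P=[p2w(i,u*.7,v*.7,z)[:2] for u,v,z in [(91,282,.026),(127,339,.026),(150,258,.026),(183,303,.026)]]
for p in P: print(np.round(p,4))
for a,b in((0,1),(2,3)): d=P[a]-P[b]; print(np.degrees(np.arctan2(d[1],d[0])),np.hypot(*d))
print(np.mean(P,0))
P0=np.array([.4275,.2084,.1305]); print(delta([.45,.392,.14],15,P0,[np.pi,0,-.1357]))
E
```

```text
[0.4673 0.4136]
[0.4247 0.4011]
[0.4776 0.3693]
[0.4446 0.3554]
16.43750711072205 0.04440675051462765
22.838126003577287 0.03581280617011787
[0.45354395 0.38485206]
(array([-0.0025, -0.185 , -0.0095]), array([ 0.    ,  0.    , -0.7592]))
```

Call:
move_arm(
  targets=[
    [0,-0.03,0,0,0,-0.1],
    [0,-0.065,0,0,0,-0.3],
    [0,-0.1,0,0,0,-0.5],
    [0,-0.135,0,0,0,-0.68],
    [-0.002,-0.165,0,0,0,-0.76],
  ],
  fingers=0.35,
)

```text
time_s: 8.22
ee_pos: [0.4474, 0.374, 0.131]
eef_rot: [-3.141, -0.001, 0.268]
force: [0.7, -0.1, 0.1]
grip_width: 0.063
```

Call:
move_arm(
  targets=[
    [0.002,-0.012,0,0,0,0],
    [0.004,-0.019,0,0,0,0],
    [0.004,-0.019,0,0,0,0],
    [0.004,-0.019,0,0,0,0],
    [0.004,-0.019,0,0,0,0],
  ],
)

```text
time_s: 8.63
ee_pos: [0.4465, 0.3902, 0.1307]
eef_rot: [3.141, -0.0, 0.261]
force: [0.0, 0.1, -0.6]
grip_width: 0.0635
```

```bash
python3 - <<'E'
from h import *
from station import ctrl
i,im=look("wrist","w5"); o=ctrl.get_obs(); print(o["time_s"],o["ee_pos"],o["eef_rot"],o["grip_width"],o["qpos"])
cv2.imwrite("pics/w5b.png",cv2.resize(im[120:300,160:400],(800,600),interpolation=cv2.INTER_CUBIC))
E
```

```text
8.6833 [0.44654889 0.39021434 0.13075656] [ 3.14150739e+00 -1.45604302e-04  2.60661923e-01] 0.06344979317879008 [ 6.56479680e-01  4.62312373e-01  1.47729734e+00 -1.44531682e-04
  1.20188147e+00  1.96666620e+00]
```

View pics/w5b.png

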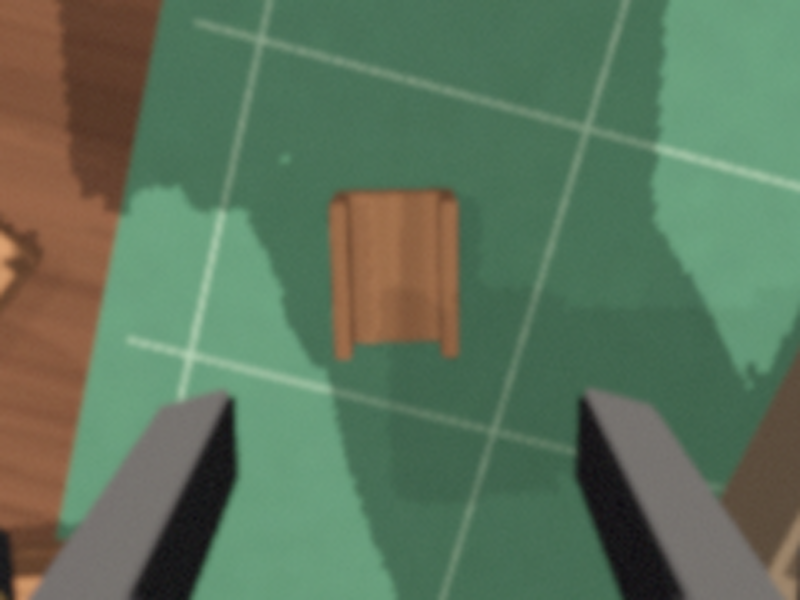

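```bash
python3 - <<'E'
from h import *
i=np.load("pics/w5.npy",allow_pickle=True).item()
A=np.array([.4465,.3902]); y=.2607; ex=np.array([np.cos(y),np.sin(y)]); ey=np.array([-ex[1],ex[0]])
for u,v,z in [(330,200,.026),(337,358,.026),(458,198,.026),(459,357,.026)]:
    p=p2w(i,u/3.3333+160,v/3.3333+120,z)[:2]; print(np.round(p,4),"rel",np.round([(p-A)@ex,(p-A)@ey],4))
E
```

```text
[0.4685 0.4165] rel [0.0281 0.0198]
[0.4242 0.4035] rel [-0.0181  0.0186]
[0.4783 0.3822] rel [ 0.0286 -0.016 ]
[0.4336 0.3693] rel [-0.0179 -0.0168]
```

Call:
move_arm(
  targets=[
    [0.003,-0.001,0.01,0,0,-0.02],
    [0.005,-0.0025,0.035,0,0,-0.04],
    [0.005,-0.0025,0.06,0,0,-0.04],
    [0.005,-0.0025,0.08,0,0,-0.04],
    [0.005,-0.0025,0.095,0,0,-0.04],
  ],
)

```text
time_s: 9.1
ee_pos: [0.45, 0.394, 0.0329]
eef_rot: [3.141, 0.002, 0.283]
force: [0.6, 0.4, -0.6]
grip_width: 0.0632
```

Call:
move_arm(
  targets=[
    [0,0,0.01,0,0,0],
    [0,0,0.018,0,0,0],
    [0,0,0.0235,0,0,0],
    [0,0,0.0235,0,0,0],
    [0,0,0.0235,0,0,0],
  ],
)

```text
time_s: 9.52
ee_pos: [0.4507, 0.3952, 0.0124]
eef_rot: [-3.141, -0.001, 0.283]
force: [-0.3, 0.0, -0.7]
grip_width: 0.0633
```

Call:
move_arm(
  targets=[
    [0,0,0,0,0,0],
    [0,0,0,0,0,0],
    [0,0,0,0,0,0],
    [0,0,0,0,0,0],
    [0,0,0,0,0,0],
  ],
  fingers=-1,
  grip_force=12,
)

```text
time_s: 9.93
ee_pos: [0.4506, 0.3952, 0.0123]
eef_rot: [-3.141, -0.0, 0.283]
force: [-1.0, 0.3, 1.8]
grip_width: 0.036
```

Call:
move_arm(
  targets=[
    [0,0,0,0,0,0],
    [0,0,0,0,0,0],
    [0,0,0,0,0,0],
    [0,0,0,0,0,0],
    [0,0,0,0,0,0],
  ],
)

```text
time_s: 10.35
ee_pos: [0.4505, 0.3952, 0.0122]
eef_rot: [-3.141, -0.0, 0.283]
force: [-1.1, -0.8, 4.9]
grip_width: 0.0363
```

Call:
move_arm(
  targets=[
    [0,0,-0.012,0,0,0],
    [0,0,-0.035,0,0,0],
    [0,0,-0.065,0,0,0],
    [0,0,-0.09,0,0,0],
    [0,0,-0.108,0,0,0],
  ],
)

```text
time_s: 10.77
ee_pos: [0.4508, 0.3954, 0.1231]
eef_rot: [-3.141, -0.002, 0.283]
force: [-0.1, 0.3, -0.1]
grip_width: 0.0356
```

Call:
move_arm(
  targets=[
    [0.004,0.018,0,0,0,0.12],
    [0.011,0.046,0,0,0,0.3],
    [0.018,0.076,0,0,0,0.48],
    [0.0255,0.108,0,0,0,0.66],
    [0.033,0.139,0,0,0,0.8],
  ],
)

```text
time_s: 11.18
ee_pos: [0.5214, 0.2695, 0.1206]
eef_rot: [-3.141, -0.0, -0.14]
force: [0.4, 0.6, 0.5]
grip_width: 0.0359
```

Call:
move_arm(
  targets=[
    [0.019,0.025,0,0,0,0],
    [0.036,0.047,0,0,0,0],
    [0.048,0.063,0,0,0,0],
    [0.0545,0.0715,0,0,0,0],
    [0.0577,0.0755,0,0,0,0],
  ],
)

```text
time_s: 11.6
ee_pos: [0.5684, 0.1871, 0.1203]
eef_rot: [-3.142, -0.0, -0.137]
force: [-1.1, 0.1, 0.1]
grip_width: 0.0355
```

Call:
move_arm(
  targets=[
    [0,0,0.01,0,0,0],
    [0,0,0.03,0,0,0],
    [0,0,0.05,0,0,0],
    [0,0,0.065,0,0,0],
    [0,0,0.073,0,0,0],
  ],
)

```text
time_s: 12.02
ee_pos: [0.5663, 0.1892, 0.0443]
eef_rot: [3.14, 0.003, -0.134]
force: [-1.0, 0.9, -0.6]
grip_width: 0.0358
```

Call:
move_arm(
  targets=[
    [0,0,0,0,0,0],
    [0,0,0,0,0,0],
    [0,0,0,0,0,0],
    [0,0,0,0,0,0],
    [0,0,0,0,0,0],
  ],
)

```text
time_s: 12.43
ee_pos: [0.5683, 0.1884, 0.0478]
eef_rot: [-3.141, -0.001, -0.136]
force: [0.2, 0.1, -0.4]
grip_width: 0.0356
```

```bash
python3 - <<'E'
from h import *
from station import ctrl
i,im=look("wrist","w6"); o=ctrl.get_obs(); print(o["time_s"],o["ee_pos"],o["eef_rot"],o["grip_width"],o["force"])
cv2.imwrite("pics/w6b.png",cv2.resize(im[90:330,180:400],None,fx=2.5,fy=2.5,interpolation=cv2.INTER_CUBIC))
E
```

```text
12.4833 [0.56822102 0.18833027 0.04761389] [-3.14117036e+00 -9.97241027e-04 -1.35635937e-01] 0.03589668797545442 [ 0.18054931 -1.07383044 -0.34230178]
```

View pics/w6b.png

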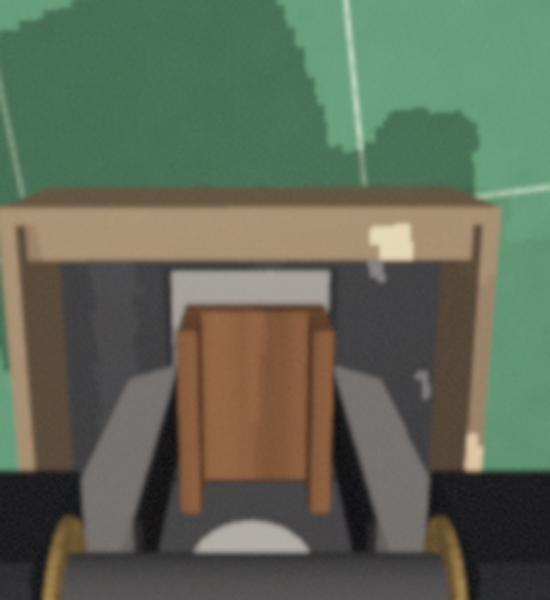

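```bash
python3 - <<'E'
from h import *
i=np.load("pics/w6.npy",allow_pickle=True).item()
A=np.array([.5682,.1883]); y=-.1357; ex=np.array([np.cos(y),np.sin(y)]); ey=np.array([-ex[1],ex[0]])
for n,u,v,z in [("rec fl",173,272,.008),("rec fr",330,272,.008),("fl top",172,270,.018),("fr top",330,270,.018),("st fl",187,307,.0354),("st fr",325,307,.0354),("top nl",179,514,.0614),("top nr",331,514,.0614),("rim L",22,230,.048),("rim R",474,230,.048),("rim far",250,207,.048)]:
    p=p2w(i,u/2.5+180,v/2.5+90,z)[:2]; print(n,"rel",np.round([(p-A)@ex,(p-A)@ey],4))
E
```

```text
rec fl rel [0.025  0.0226]
rec fr rel [ 0.025  -0.0232]
fl top rel [0.0277 0.0218]
fr top rel [ 0.0277 -0.0222]
st fl rel [0.0217 0.0162]
st fr rel [ 0.0217 -0.0194]
top nl rel [-0.0228  0.0169]
top nr rel [-0.0228 -0.0195]
rim L rel [0.0438 0.0536]
rim R rel [ 0.0438 -0.0528]
rim far rel [ 0.0492 -0.0001]
```

Call:
move_arm(
  targets=[
    [0,-0.001,0.006,0,0,0],
    [0,-0.001,0.013,0,0,0],
    [0,-0.001,0.02,0,0,0],
    [0,-0.001,0.0245,0,0,0],
    [0,-0.001,0.0265,0,0,0],
  ],
)

```text
time_s: 12.9
ee_pos: [0.5677, 0.189, 0.0199]
eef_rot: [3.141, 0.001, -0.136]
force: [-8.0, -3.8, 19.5]
grip_width: 0.036
```

Call:
move_arm(
  targets=[
    [0,0,0,0,0,0],
    [0,0,0,0,0,0],
    [0,0,0,0,0,0],
    [0,0,0,0,0,0],
    [0,0,0,0,0,0],
  ],
)

```text
time_s: 13.32
ee_pos: [0.5681, 0.1892, 0.0204]
eef_rot: [3.142, 0.0, -0.136]
force: [0.3, -0.2, -0.8]
grip_width: 0.0358
```

Call:
move_arm(
  targets=[
    [0,0,0,0,0,0],
    [0,0,0,0,0,0],
    [0,0,0,0,0,0],
    [0,0,0,0,0,0],
    [0,0,0,0,0,0],
  ],
  fingers=0.15,
)

```text
time_s: 13.73
ee_pos: [0.5681, 0.1892, 0.0205]
eef_rot: [3.142, -0.0, -0.136]
force: [0.0, 0.9, -0.5]
grip_width: 0.0543
```

Call:
move_arm(
  targets=[
    [0,0,-0.01,0,0,0],
    [0,0,-0.03,0,0,0],
    [0,0,-0.06,0,0,0],
    [0,0,-0.09,0,0,0],
    [0,0,-0.11,0,0,0],
  ],
)

```text
time_s: 14.15
ee_pos: [0.5687, 0.1894, 0.1342]
eef_rot: [-3.14, -0.003, -0.136]
force: [0.2, 0.4, 0.1]
grip_width: 0.0537
```

Call:
move_arm(
  targets=[
    [0.025,0.012,0,0,0,0],
    [0.055,0.026,0,0,0,0],
    [0.085,0.041,0,0,0,0],
    [0.108,0.052,0,0,0,0],
    [0.122,0.059,0,0,0,0],
  ],
)

```text
time_s: 14.57
ee_pos: [0.6826, 0.1124, 0.1311]
eef_rot: [-3.142, -0.001, -0.137]
force: [-0.7, -0.2, -0.5]
grip_width: 0.0541
```

Call:
move_arm(
  targets=[
    [0,0,0,0,0,0],
    [0,0,0,0,0,0],
    [0,0,0,0,0,0],
    [0,0,0,0,0,0],
    [0,0,0,0,0,0],
  ],
)

```text
time_s: 14.98
ee_pos: [0.6805, 0.115, 0.131]
eef_rot: [-3.141, -0.0, -0.135]
force: [-1.0, -0.5, 0.9]
grip_width: 0.0542
```

```bash
python3 - <<'E'
from h import *
from station import ctrl
i,im=look("wrist","w7"); o=ctrl.get_obs(); print(o["time_s"],o["ee_pos"],o["eef_rot"],o["grip_width"],o["force"])
cv2.imwrite("pics/w7b.png",im)
E
```

```text
15.0333 [0.68057831 0.11492341 0.1309129 ] [-3.14151074e+00 -3.03330350e-04 -1.34754221e-01] 0.05399632343103619 [-0.38614184  0.26496147 -0.38237293]
```

View pics/w7b.png

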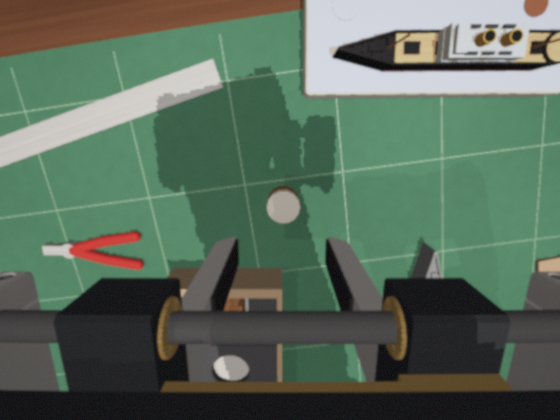

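```bash
python3 - <<'E'
from h import *
i=np.load("pics/w7.npy",allow_pickle=True).item()
A=np.array([.6806,.1149]); y=-.1348; ex=np.array([np.cos(y),np.sin(y)]); ey=np.array([-ex[1],ex[0]])
for u,v in [(283.5,206),(266.5,206),(300.5,206),(283.5,189),(283.5,223)]:
    p=p2w(i,u,v,.03)[:2]; print(np.round(p,4),"rel",np.round([(p-A)@ex,(p-A)@ey],4))
E
```

```text
[0.6847 0.1115] rel [ 0.0045 -0.0028]
[0.6868 0.1273] rel [0.0045 0.0132]
[0.6825 0.0957] rel [ 0.0045 -0.0187]
[0.7007 0.1094] rel [ 0.0207 -0.0028]
[0.6682 0.1137] rel [-0.0122 -0.0028]
```

Call:
move_arm(
  targets=[
    [0.003,0.001,0.01,0,0,0],
    [0.0045,0.0015,0.035,0,0,0],
    [0.0045,0.0015,0.06,0,0,0],
    [0.0045,0.0015,0.08,0,0,0],
    [0.0045,0.0015,0.095,0,0,0],
  ],
)

```text
time_s: 15.45
ee_pos: [0.6843, 0.1121, 0.0326]
eef_rot: [3.141, 0.002, -0.136]
force: [1.2, -0.8, -0.1]
grip_width: 0.0538
```

Call:
move_arm(
  targets=[
    [0,0,0.01,0,0,0],
    [0,0,0.018,0,0,0],
    [0,0,0.023,0,0,0],
    [0,0,0.023,0,0,0],
    [0,0,0.023,0,0,0],
  ],
)

```text
time_s: 15.87
ee_pos: [0.6856, 0.1122, 0.0132]
eef_rot: [-3.141, -0.001, -0.136]
force: [0.0, 0.7, 0.6]
grip_width: 0.0539
```

Call:
move_arm(
  targets=[
    [0,0,0,0,0,0],
    [0,0,0,0,0,0],
    [0,0,0,0,0,0],
    [0,0,0,0,0,0],
    [0,0,0,0,0,0],
  ],
  fingers=-1,
  grip_force=15,
)

```text
time_s: 16.28
ee_pos: [0.6854, 0.1122, 0.0129]
eef_rot: [-3.141, -0.001, -0.136]
force: [-0.7, -0.4, 3.2]
grip_width: 0.0313
```

Call:
move_arm(
  targets=[
    [0,0,0,0,0,0],
    [0,0,0,0,0,0],
    [0,0,0,0,0,0],
    [0,0,0,0,0,0],
    [0,0,0,0,0,0],
  ],
)

```text
time_s: 16.7
ee_pos: [0.6854, 0.1122, 0.0129]
eef_rot: [-3.141, -0.001, -0.136]
force: [-1.3, 1.0, 5.2]
grip_width: 0.0314
```

Call:
move_arm(
  targets=[
    [0,0,-0.012,0,0,0],
    [0,0,-0.035,0,0,0],
    [0,0,-0.065,0,0,0],
    [0,0,-0.09,0,0,0],
    [0,0,-0.108,0,0,0],
  ],
)

```text
time_s: 17.12
ee_pos: [0.6857, 0.1122, 0.1237]
eef_rot: [-3.141, -0.002, -0.136]
force: [-0.7, 0.0, -1.1]
grip_width: 0.031
```

Call:
move_arm(
  targets=[
    [-0.014,-0.004,0,0,0,0],
    [-0.036,-0.011,0,0,0,0],
    [-0.064,-0.0195,0,0,0,0],
    [-0.092,-0.028,0,0,0,0],
    [-0.12,-0.0365,0,0,0,0],
  ],
)

```text
time_s: 17.53
ee_pos: [0.5698, 0.1648, 0.1208]
eef_rot: [3.142, 0.0, -0.136]
force: [-0.0, 0.9, 0.9]
grip_width: 0.0313
```

Call:
move_arm(
  targets=[
    [-0.025,-0.0076,0,0,0,0],
    [-0.048,-0.0146,0,0,0,0],
    [-0.065,-0.0198,0,0,0,0],
    [-0.074,-0.0225,0,0,0,0],
    [-0.078,-0.0238,0,0,0,0],
  ],
)

```text
time_s: 17.95
ee_pos: [0.4965, 0.1992, 0.121]
eef_rot: [-3.141, -0.0, -0.135]
force: [0.9, -0.9, -1.3]
grip_width: 0.0308
```

Call:
move_arm(
  targets=[
    [0,0,0.01,0,0,0],
    [0,0,0.03,0,0,0],
    [0,0,0.05,0,0,0],
    [0,0,0.062,0,0,0],
    [0,0,0.068,0,0,0],
  ],
)

```text
time_s: 18.37
ee_pos: [0.4969, 0.198, 0.0502]
eef_rot: [3.14, 0.003, -0.136]
force: [0.7, -0.5, -1.0]
grip_width: 0.0313
```

Call:
move_arm(
  targets=[
    [0,0,0,0,0,0],
    [0,0,0,0,0,0],
    [0,0,0,0,0,0],
    [0,0,0,0,0,0],
    [0,0,0,0,0,0],
  ],
)

```text
time_s: 18.78
ee_pos: [0.4976, 0.1988, 0.0532]
eef_rot: [-3.141, -0.001, -0.136]
force: [-0.0, 0.8, -0.4]
grip_width: 0.031
```

Call:
move_arm(
  targets=[
    [0,0,0.008,0,0,0],
    [0,0,0.016,0,0,0],
    [0,0,0.024,0,0,0],
    [0,0,0.029,0,0,0],
    [0,0,0.0313,0,0,0],
  ],
)

```text
time_s: 19.2
ee_pos: [0.4968, 0.1985, 0.0205]
eef_rot: [3.141, 0.001, -0.136]
force: [-9.1, -4.4, 21.4]
grip_width: 0.0313
```

Call:
move_arm(
  targets=[
    [0,0,0,0,0,0],
    [0,0,0,0,0,0],
    [0,0,0,0,0,0],
    [0,0,0,0,0,0],
    [0,0,0,0,0,0],
  ],
)

```text
time_s: 19.62
ee_pos: [0.4972, 0.1987, 0.0211]
eef_rot: [-3.142, -0.0, -0.136]
force: [0.4, -0.3, -0.6]
grip_width: 0.031
```

Call:
move_arm(
  targets=[
    [0,0,0,0,0,0],
    [0,0,0,0,0,0],
    [0,0,0,0,0,0],
    [0,0,0,0,0,0],
    [0,0,0,0,0,0],
  ],
  fingers=0.1,
)

```text
time_s: 20.03
ee_pos: [0.4972, 0.1987, 0.0212]
eef_rot: [-3.142, -0.0, -0.136]
force: [-0.1, 1.0, -0.3]
grip_width: 0.0515
```

Call:
move_arm(
  targets=[
    [0,0,-0.01,0,0,0],
    [0,0,-0.03,0,0,0],
    [0,0,-0.06,0,0,0],
    [0,0,-0.095,0,0,0],
    [0,0,-0.13,0,0,0],
  ],
)

```text
time_s: 20.45
ee_pos: [0.4968, 0.1986, 0.1533]
eef_rot: [3.141, 0.0, -0.136]
force: [0.6, 0.1, 0.5]
grip_width: 0.0514
```

Call:
move_arm(
  targets=[
    [0.001,0.02,-0.02,0,0,0],
    [0.003,0.045,-0.025,0,0,0],
    [0.005,0.075,-0.025,0,0,0],
    [0.007,0.105,-0.025,0,0,0],
    [0.009,0.135,-0.025,0,0,0],
  ],
  fingers=0.55,
)

```text
time_s: 20.87
ee_pos: [0.4875, 0.0625, 0.1772]
eef_rot: [-3.141, -0.001, -0.135]
force: [0.4, 0.2, -0.5]
grip_width: 0.0725
```

Call:
move_arm(
  targets=[
    [0.002,0.03,0,0,0,0],
    [0.004,0.06,0,0,0,0],
    [0.006,0.09,0,0,0,0],
    [0.008,0.12,0,0,0,0],
    [0.01,0.15,0,0,0,0],
  ],
)

```text
time_s: 21.28
ee_pos: [0.4771, -0.0877, 0.1771]
eef_rot: [3.141, -0.001, -0.136]
force: [1.1, 0.6, -0.5]
grip_width: 0.0731
```

Call:
move_arm(
  targets=[
    [0.002,0.03,0,0,0,-0.1],
    [0.004,0.06,0,0,0,-0.2],
    [0.006,0.09,0,0,0,-0.3],
    [0.008,0.115,0,0,0,-0.36],
    [0.0085,0.126,0,0,0,-0.383],
  ],
)

```text
time_s: 21.7
ee_pos: [0.4684, -0.2149, 0.1769]
eef_rot: [3.141, -0.001, 0.065]
force: [0.3, 1.0, -0.3]
grip_width: 0.0729
```

Call:
move_arm(
  targets=[
    [0,0,0,0,0,0],
    [0,0,0,0,0,0],
    [0,0,0,0,0,0],
    [0,0,0,0,0,0],
    [0,0,0,0,0,0],
  ],
)

```text
time_s: 22.12
ee_pos: [0.469, -0.2114, 0.1763]
eef_rot: [3.142, -0.0, 0.066]
force: [0.3, -0.3, 0.4]
grip_width: 0.073
```

```bash
python3 - <<'E'
from h import *
from station import ctrl
i,im=look("wrist","w8"); o=ctrl.get_obs(); print(o["time_s"],o["ee_pos"],o["eef_rot"],o["grip_width"],o["qpos"])
i2,t=look("top","t8")
# left: wrist; right: top crop of box
a=cv2.resize(im[0:300,60:480],(560,400),interpolation=cv2.INTER_CUBIC)
c=cv2.resize(t[170:290,185:262],(240,374),interpolation=cv2.INTER_CUBIC); c=np.vstack([c,np.zeros((26,240,3),np.uint8)])
cv2.imwrite("pics/w8b.png",np.hstack([a,c]))
E
```

```text
22.1667 [ 0.46904188 -0.21152197  0.17629381] [ 3.14157054e+00 -1.23139914e-04  6.58212156e-02] 0.07276160849358465 [-4.94874570e-01  2.47508385e-01  1.65778326e+00  4.94977615e-05
  1.23618496e+00  1.01008429e+00]
```

View pics/w8b.png

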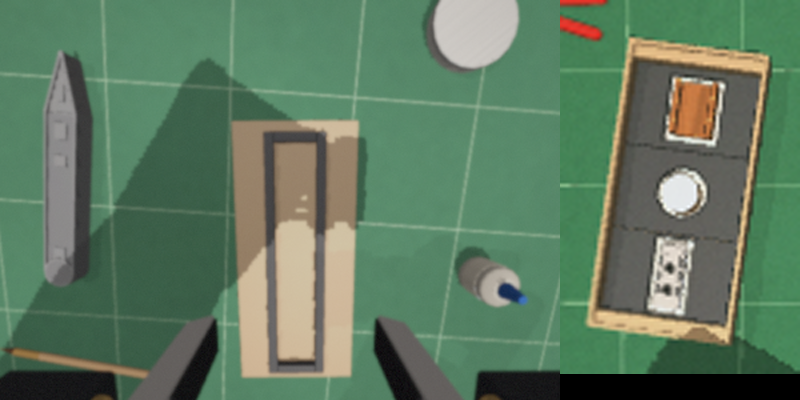

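```bash
python3 - <<'E'
from h import *
i=np.load("pics/w8.npy",allow_pickle=True).item()
A=np.array([.469,-.2115]); y=.0658; ex=np.array([np.cos(y),np.sin(y)]); ey=np.array([-ex[1],ex[0]])
for n,u,v,z in [("fl",232,121,.005),("fr",359,121,.005),("nr",351,376,.005),("nl",242,377,.005),("s fl",265,132,.017),("s fr",326,132,.017),("s nr",323,371,.017),("s nl",270,371,.017),
 ("bow",61,52,.028),("stern end",58,284,.028),("hL1",44,115,.028),("hR1",80,115,.028),("hL2",44,255,.028),("hR2",76,255,.028)]:
    p=p2w(i,60+.75*u,.75*v,z)[:2]; print(n,np.round(p,4),"rel",np.round([(p-A)@ex,(p-A)@ey],4))
E
```

```text
fl [ 0.5801 -0.1542] rel [0.1146 0.0499]
fr [ 0.5868 -0.2562] rel [ 0.1146 -0.0523]
nr [ 0.3619 -0.272 ] rel [-0.1108 -0.0534]
nl [ 0.3542 -0.1697] rel [-0.1118  0.0493]
s fl [ 0.5723 -0.182 ] rel [0.105  0.0227]
s fr [ 0.5754 -0.2296] rel [ 0.105 -0.025]
s nr [ 0.3714 -0.244 ] rel [-0.0995 -0.026 ]
s nl [ 0.3682 -0.1961] rel [-0.0995  0.022 ]
bow [ 0.6173 -0.0319] rel [0.1597 0.1694]
stern end [ 0.4411 -0.0166] rel [-0.015   0.1963]
hL1 [ 0.5731 -0.016 ] rel [0.1167 0.1882]
hR1 [ 0.5747 -0.0433] rel [0.1166 0.1609]
hL2 [ 0.4651 -0.007 ] rel [0.0095 0.2043]
hR2 [ 0.4668 -0.0333] rel [0.0095 0.178 ]
```

Call:
move_arm(
  targets=[
    [0.001,0,0.015,0,0,0],
    [0.002,0,0.045,0,0,0],
    [0.002,0,0.08,0,0,0],
    [0.002,0,0.11,0,0,0],
    [0.002,0,0.135,0,0,0],
  ],
)

```text
time_s: 22.63
ee_pos: [0.4704, -0.2115, 0.0391]
eef_rot: [-3.141, 0.001, 0.065]
force: [0.1, 0.5, -0.0]
grip_width: 0.0728
```

Call:
move_arm(
  targets=[
    [0,0,0.015,0,0,0],
    [0,0,0.026,0,0,0],
    [0,0,0.033,0,0,0],
    [0,0,0.0345,0,0,0],
    [0,0,0.0345,0,0,0],
  ],
)

```text
time_s: 23.05
ee_pos: [0.4711, -0.2122, 0.007]
eef_rot: [3.141, -0.0, 0.065]
force: [0.5, -0.0, 0.6]
grip_width: 0.0728
```

Call:
move_arm(
  targets=[
    [0,0,0,0,0,0],
    [0,0,0,0,0,0],
    [0,0,0,0,0,0],
    [0,0,0,0,0,0],
    [0,0,0,0,0,0],
  ],
  fingers=-1,
  grip_force=30,
)

```text
time_s: 23.47
ee_pos: [0.4711, -0.2122, 0.0072]
eef_rot: [3.141, -0.001, 0.065]
force: [-1.0, 0.3, 5.0]
grip_width: 0.0498
```

Call:
move_arm(
  targets=[
    [0,0,0,0,0,0],
    [0,0,0,0,0,0],
    [0,0,0,0,0,0],
    [0,0,0,0,0,0],
    [0,0,0,0,0,0],
  ],
)

```text
time_s: 23.88
ee_pos: [0.4711, -0.2122, 0.0072]
eef_rot: [3.141, -0.001, 0.065]
force: [-1.0, 1.3, 6.1]
grip_width: 0.0496
```

Call:
move_arm(
  targets=[
    [0,0,-0.008,0,0,0],
    [0,0,-0.025,0,0,0],
    [0,0,-0.05,0,0,0],
    [0,0,-0.08,0,0,0],
    [0,0,-0.105,0,0,0],
  ],
)

```text
time_s: 24.3
ee_pos: [0.4708, -0.2121, 0.1137]
eef_rot: [3.141, -0.0, 0.065]
force: [-0.1, -0.4, -0.8]
grip_width: 0.0497
```

Call:
move_arm(
  targets=[
    [0.002,-0.016,-0.01,0,0,0],
    [0.0053,-0.041,-0.015,0,0,0],
    [0.0094,-0.073,-0.015,0,0,0],
    [0.0135,-0.105,-0.015,0,0,0],
    [0.0175,-0.136,-0.015,0,0,0],
  ],
)

```text
time_s: 24.72
ee_pos: [0.4793, -0.0739, 0.1272]
eef_rot: [3.141, -0.0, 0.064]
force: [0.4, 0.2, -1.2]
grip_width: 0.0494
```

Call:
move_arm(
  targets=[
    [0.0039,-0.03,0,0,0,0.06],
    [0.0075,-0.058,0,0,0,0.14],
    [0.011,-0.0855,0,0,0,0.23],
    [0.0144,-0.112,0,0,0,0.32],
    [0.0175,-0.136,0,0,0,0.384],
  ],
)

```text
time_s: 25.13
ee_pos: [0.4879, 0.0631, 0.1271]
eef_rot: [-3.142, -0.0, -0.138]
force: [0.0, -0.1, -0.9]
grip_width: 0.0497
```

Call:
move_arm(
  targets=[
    [-0.0021,-0.03,0,0,0,0],
    [-0.0044,-0.062,0,0,0,0],
    [-0.0066,-0.094,0,0,0,0],
    [-0.0085,-0.12,0,0,0,0],
    [-0.0097,-0.137,0,0,0,0],
  ],
)

```text
time_s: 25.55
ee_pos: [0.4968, 0.2009, 0.127]
eef_rot: [-3.141, -0.0, -0.135]
force: [0.5, -1.1, -0.9]
grip_width: 0.0493
```

Call:
move_arm(
  targets=[
    [0,0,0.008,0,0,0],
    [0,0,0.02,0,0,0],
    [0,0,0.03,0,0,0],
    [0,0,0.038,0,0,0],
    [0,0,0.042,0,0,0],
  ],
)

```text
time_s: 25.97
ee_pos: [0.4967, 0.1978, 0.0834]
eef_rot: [3.141, 0.001, -0.137]
force: [-0.6, 0.7, -0.2]
grip_width: 0.0495
```

Call:
move_arm(
  targets=[
    [0,0,0,0,0,0],
    [0,0,0,0,0,0],
    [0,0,0,0,0,0],
    [0,0,0,0,0,0],
    [0,0,0,0,0,0],
  ],
)

```text
time_s: 26.38
ee_pos: [0.4973, 0.1986, 0.0851]
eef_rot: [-3.141, -0.001, -0.136]
force: [-0.1, 0.1, -1.7]
grip_width: 0.0496
```

```bash
python3 - <<'E'
from h import *
from station import ctrl
i,im=look("wrist","w9"); o=ctrl.get_obs(); print(o["time_s"],o["ee_pos"],o["eef_rot"],o["grip_width"],o["force"])
i2,t=look("top","t9")
a=cv2.resize(im[60:330,180:400],(480,589),interpolation=cv2.INTER_CUBIC)
c=cv2.resize(t[170:310,185:260],(316,589),interpolation=cv2.INTER_CUBIC)
cv2.imwrite("pics/w9b.png",np.hstack([a,c]))
E
```

```text
26.4333 [0.49728056 0.19864939 0.08499706] [-3.14135065e+00 -5.00875377e-04 -1.36140958e-01] 0.049583848503112024 [-0.21439267  0.04539924 -1.593132  ]
```

View pics/w9b.png

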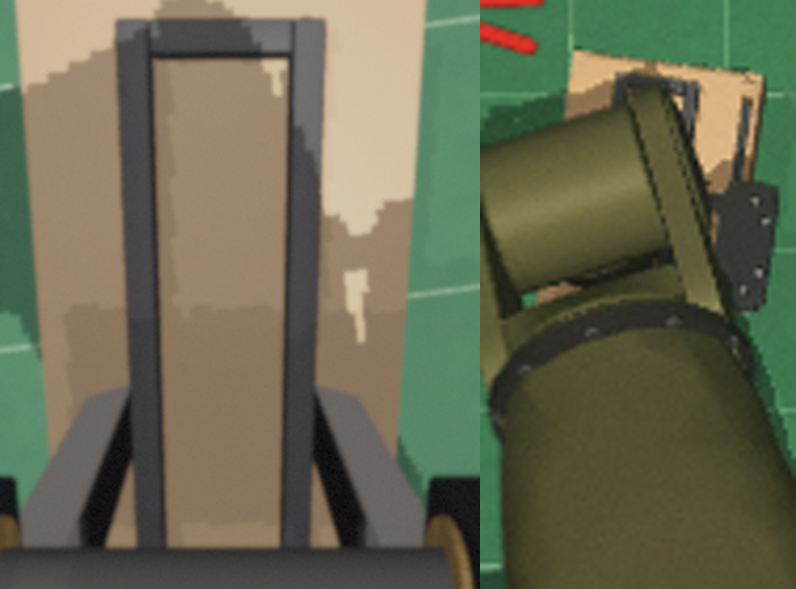

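```bash
python3 - <<'E'
from h import *
i=np.load("pics/w9.npy",allow_pickle=True).item(); im=cv2.imread("pics/w9.png")
for r in range(20,75,2): print(r,im[r,262],im[r,300])
A=np.array([.4973,.1986]); y=-.1361; ex=np.array([np.cos(y),np.sin(y)]); ey=np.array([-ex[1],ex[0]])
for n,u,v,z in [("s fl",116,20,.095),("s fr",326,20,.095),("in fl",150,54,.095),("edge L",45,400,.083),("edge R",400,400,.083),("edge L",20,60,.083),("edge R",426,5,.083)]:
    p=p2w(i,180+.4583*u,60+.4583*v,z)[:2]; print(n,"rel",np.round([(p-A)@ex,(p-A)@ey],4))
E
```

```text
20 [108 140  90] [109 139  90]
22 [110 143  92] [109 139  89]
24 [111 143  92] [109 140  89]
26 [108 142  90] [109 141  89]
28 [110 142  90] [110 141  91]
30 [109 141  91] [109 141  90]
32 [109 141  91] [110 142  91]
34 [110 141  91] [111 142  92]
36 [110 142  91] [110 142  91]
38 [110 142  92] [112 145  94]
40 [112 142  93] [111 144  94]
42 [110 142  91] [113 145  94]
44 [110 143  92] [113 146  95]
46 [111 144  94] [109 143  92]
48 [110 142  91] [112 144  93]
50 [111 143  93] [112 145  93]
52 [114 145 100] [113 146 102]
54 [132 163 165] [144 175 186]
56 [153 183 205] [157 188 211]
58 [136 163 186] [159 189 211]
60 [114 139 161] [160 190 212]
62 [113 138 160] [160 189 212]
64 [114 137 160] [159 189 212]
66 [112 135 158] [159 189 211]
68 [ 89 103 119] [123 142 159]
70 [74 73 74] [108 107 109]
72 [75 72 76] [111 109 112]
74 [74 73 73] [113 112 114]
s fl rel [0.1034 0.0235]
s fr rel [ 0.1034 -0.0256]
in fl rel [0.096  0.0158]
edge L rel [0.0046 0.0497]
edge R rel [ 0.0046 -0.0524]
edge L rel [0.0963 0.05  ]
edge R rel [ 0.1091 -0.0521]
```

Call:
move_arm(
  targets=[
    [0,0,0.006,0,0,0],
    [0,0,0.013,0,0,0],
    [0,0,0.02,0,0,0],
    [0,0,0.026,0,0,0],
    [0,0,0.03,0,0,0],
  ],
)

```text
time_s: 26.9
ee_pos: [0.4967, 0.1985, 0.0534]
eef_rot: [3.141, 0.001, -0.136]
force: [-0.3, -0.8, -0.8]
grip_width: 0.0495
```

Call:
move_arm(
  targets=[
    [0,0,0.002,0,0,0],
    [0,0,0.004,0,0,0],
    [0,0,0.006,0,0,0],
    [0,0,0.0065,0,0,0],
    [0,0,0.0065,0,0,0],
  ],
)

```text
time_s: 27.32
ee_pos: [0.4972, 0.1986, 0.0482]
eef_rot: [-3.142, -0.0, -0.136]
force: [0.1, -0.2, -0.8]
grip_width: 0.0496
```

Call:
move_arm(
  targets=[
    [0,0,0,0,0,0],
    [0,0,0,0,0,0],
    [0,0,0,0,0,0],
    [0,0,0,0,0,0],
    [0,0,0,0,0,0],
  ],
)

```text
time_s: 27.73
ee_pos: [0.4972, 0.1986, 0.0482]
eef_rot: [-3.142, -0.0, -0.136]
force: [-0.6, 0.1, -1.0]
grip_width: 0.0495
```

Board is inside the rim, about 1 mm above the ledges, with no contact force. Lowering the last bit.

Call:
move_arm(
  targets=[
    [0,0,0.0003,0,0,0],
    [0,0,0.0006,0,0,0],
    [0,0,0.0009,0,0,0],
    [0,0,0.0011,0,0,0],
    [0,0,0.0011,0,0,0],
  ],
)

```text
time_s: 28.15
ee_pos: [0.4972, 0.1986, 0.0472]
eef_rot: [-3.142, -0.0, -0.136]
force: [-2.0, -0.7, 1.5]
grip_width: 0.0497
```

Call:
move_arm(
  targets=[
    [0,0,0,0,0,0],
    [0,0,0,0,0,0],
    [0,0,0,0,0,0],
    [0,0,0,0,0,0],
    [0,0,0,0,0,0],
  ],
)

```text
time_s: 28.57
ee_pos: [0.4972, 0.1986, 0.0472]
eef_rot: [-3.142, -0.0, -0.136]
force: [-2.4, -0.8, 4.3]
grip_width: 0.0493
```

Call:
move_arm(
  targets=[
    [0,0,0,0,0,0],
    [0,0,0,0,0,0],
    [0,0,0,0,0,0],
    [0,0,0,0,0,0],
    [0,0,0,0,0,0],
  ],
  fingers=0.32,
)

```text
time_s: 28.98
ee_pos: [0.4972, 0.1986, 0.0469]
eef_rot: [3.142, 0.0, -0.136]
force: [-0.2, 0.7, -1.5]
grip_width: 0.062
```

Call:
move_arm(
  targets=[
    [0,0,-0.006,0,0,0],
    [0,0,-0.02,0,0,0],
    [0,0,-0.045,0,0,0],
    [0,0,-0.07,0,0,0],
    [0,0,-0.095,0,0,0],
  ],
)

```text
time_s: 29.4
ee_pos: [0.497, 0.1986, 0.1436]
eef_rot: [3.142, 0.0, -0.136]
force: [-0.1, 0.4, 0.5]
grip_width: 0.0622
```

Call:
move_arm(
  targets=[
    [0.006,0.02,0,0,0,0],
    [0.013,0.045,0,0,0,0],
    [0.0205,0.072,0,0,0,0],
    [0.028,0.098,0,0,0,0],
    [0.034,0.12,0,0,0,0],
  ],
  fingers=0,
)

```text
time_s: 29.82
ee_pos: [0.5147, 0.0736, 0.1426]
eef_rot: [-3.142, -0.001, -0.136]
force: [-0.4, 0.1, 0.2]
grip_width: 0.0472
```

Call:
move_arm(
  targets=[
    [0.007,0.025,0,0,0,-0.03],
    [0.014,0.05,0,0,0,-0.06],
    [0.0205,0.072,0,0,0,-0.093],
    [0.025,0.087,0,0,0,-0.093],
    [0.0276,0.0958,0,0,0,-0.093],
  ],
)

```text
time_s: 30.23
ee_pos: [0.5291, -0.0252, 0.1425]
eef_rot: [3.141, -0.001, -0.089]
force: [-0.4, 1.0, -0.5]
grip_width: 0.0475
```

Call:
move_arm(
  targets=[
    [0,0,0,0,0,0],
    [0,0,0,0,0,0],
    [0,0,0,0,0,0],
    [0,0,0,0,0,0],
    [0,0,0,0,0,0],
  ],
)

```text
time_s: 30.65
ee_pos: [0.5288, -0.0228, 0.1421]
eef_rot: [-3.142, -0.0, -0.086]
force: [0.2, 0.5, -0.5]
grip_width: 0.0475
```

```bash
python3 - <<'E'
from h import *
from station import ctrl
i,im=look("wrist","w10"); o=ctrl.get_obs(); print(o["time_s"],o["ee_pos"],o["eef_rot"],o["grip_width"],o["force"])
i2,t=look("top","t10")
a=cv2.resize(im[0:330,180:400],(400,600),interpolation=cv2.INTER_CUBIC)
c=cv2.resize(t[170:290,185:265],(400,600),interpolation=cv2.INTER_CUBIC)
cv2.imwrite("pics/w10b.png",np.hstack([a,c]))
E
```

```text
30.7 [ 0.52884531 -0.02290662  0.14208175] [-3.14155072e+00  7.89134261e-06 -8.65562532e-02] 0.04695844613116678 [-0.5601983   0.64889708  1.11498636]
```

View pics/w10b.png

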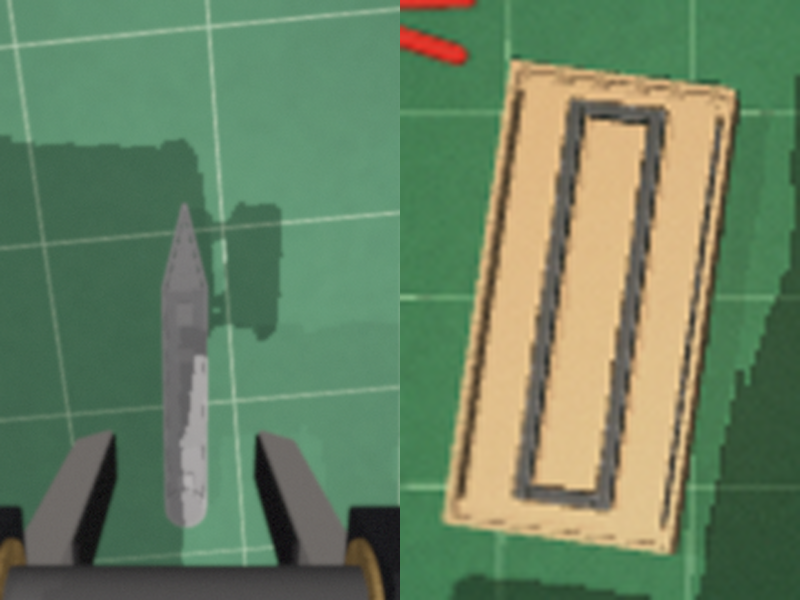

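```bash
python3 - <<'E'
from h import *
i=np.load("pics/w10.npy",allow_pickle=True).item()
A=np.array([.5288,-.0229]); y=-.0866; ex=np.array([np.cos(y),np.sin(y)]); ey=np.array([-ex[1],ex[0]])
for n,u,v,z in [("bow",184,204,.028),("stern",186,528,.028),("L1",162,300,.028),("R1",208,300,.028),("L2",164,490,.028),("R2",207,490,.028)]:
    p=p2w(i,180+.55*u,.55*v,z)[:2]; print(n,np.round(p,4),"rel",np.round([(p-A)@ex,(p-A)@ey],4))
E
```

```text
bow [ 0.6178 -0.0313] rel [ 0.0894 -0.0007]
stern [ 0.4385 -0.0168] rel [-0.0905 -0.0018]
L1 [ 0.571  -0.0157] rel [0.0414 0.0108]
R1 [ 0.5689 -0.0396] rel [ 0.0414 -0.0132]
L2 [ 0.4635 -0.0064] rel [-0.0665  0.0108]
R2 [ 0.4614 -0.0308] rel [-0.0665 -0.0137]
```

Call:
move_arm(
  targets=[
    [0,0,0.015,0,0,0],
    [0,0,0.04,0,0,0],
    [0,0,0.065,0,0,0],
    [0,0,0.088,0,0,0],
    [0,0,0.103,0,0,0],
  ],
)

```text
time_s: 31.17
ee_pos: [0.528, -0.0232, 0.0369]
eef_rot: [-3.142, 0.002, -0.087]
force: [-0.3, -0.1, -0.5]
grip_width: 0.0469
```

Call:
move_arm(
  targets=[
    [0,0,0.01,0,0,0],
    [0,0,0.018,0,0,0],
    [0,0,0.023,0,0,0],
    [0,0,0.0235,0,0,0],
    [0,0,0.0235,0,0,0],
  ],
)

```text
time_s: 31.58
ee_pos: [0.5292, -0.0235, 0.016]
eef_rot: [-3.142, -0.001, -0.087]
force: [0.1, -0.3, 0.5]
grip_width: 0.0469
```

Call:
move_arm(
  targets=[
    [0,0,0,0,0,0],
    [0,0,0,0,0,0],
    [0,0,0,0,0,0],
    [0,0,0,0,0,0],
    [0,0,0,0,0,0],
  ],
  fingers=-1,
  grip_force=25,
)

```text
time_s: 32.0
ee_pos: [0.5291, -0.0236, 0.0159]
eef_rot: [-3.142, -0.001, -0.087]
force: [-0.6, 0.8, 4.3]
grip_width: 0.0238
```

Call:
move_arm(
  targets=[
    [0,0,0,0,0,0],
    [0,0,0,0,0,0],
    [0,0,0,0,0,0],
    [0,0,0,0,0,0],
    [0,0,0,0,0,0],
  ],
)

```text
time_s: 32.42
ee_pos: [0.5291, -0.0236, 0.0159]
eef_rot: [-3.142, -0.001, -0.087]
force: [-1.4, 0.3, 7.3]
grip_width: 0.0238
```

Call:
move_arm(
  targets=[
    [0,0,-0.01,0,0,0],
    [0,0,-0.03,0,0,0],
    [0,0,-0.06,0,0,0],
    [0,0,-0.09,0,0,0],
    [0,0,-0.11,0,0,0],
  ],
)

```text
time_s: 32.83
ee_pos: [0.5293, -0.0236, 0.1287]
eef_rot: [3.141, -0.002, -0.087]
force: [1.1, 0.2, -0.5]
grip_width: 0.0237
```

Call:
move_arm(
  targets=[
    [-0.0035,-0.015,0,0,0,0],
    [-0.009,-0.038,0,0,0,0],
    [-0.0155,-0.066,0,0,0,0],
    [-0.022,-0.094,0,0,0,0],
    [-0.028,-0.12,0,0,0,0],
  ],
)

```text
time_s: 33.25
ee_pos: [0.5109, 0.0997, 0.1261]
eef_rot: [-3.142, -0.0, -0.088]
force: [0.6, -0.8, -0.6]
grip_width: 0.0238
```

Call:
move_arm(
  targets=[
    [-0.006,-0.026,0,0,0,0.03],
    [-0.0122,-0.052,0,0,0,0.06],
    [-0.0176,-0.075,0,0,0,0.0936],
    [-0.0214,-0.091,0,0,0,0.0936],
    [-0.0232,-0.0987,0,0,0,0.0936],
  ],
)

```text
time_s: 33.67
ee_pos: [0.4964, 0.2005, 0.1259]
eef_rot: [-3.141, 0.0, -0.135]
force: [-0.3, 0.2, -0.1]
grip_width: 0.024
```

Call:
move_arm(
  targets=[
    [0,0,0.006,0,0,0],
    [0,0,0.015,0,0,0],
    [0,0,0.025,0,0,0],
    [0,0,0.034,0,0,0],
    [0,0,0.04,0,0,0],
  ],
)

```text
time_s: 34.08
ee_pos: [0.4966, 0.1978, 0.0838]
eef_rot: [3.141, 0.002, -0.138]
force: [0.4, -0.6, -1.3]
grip_width: 0.0239
```

Call:
move_arm(
  targets=[
    [0,0,0,0,0,0],
    [0,0,0,0,0,0],
    [0,0,0,0,0,0],
    [0,0,0,0,0,0],
    [0,0,0,0,0,0],
  ],
)

```text
time_s: 34.5
ee_pos: [0.4972, 0.1988, 0.086]
eef_rot: [-3.141, -0.001, -0.136]
force: [-0.2, 0.2, -0.8]
grip_width: 0.0234
```

```bash
python3 - <<'E'
from h import *
from station import ctrl
i,im=look("wrist","w11"); o=ctrl.get_obs(); print(o["time_s"],o["ee_pos"],o["eef_rot"],o["grip_width"],o["force"])
cv2.imwrite("pics/w11b.png",cv2.resize(im[30:330,180:400],(440,600),interpolation=cv2.INTER_CUBIC))
E
```

```text
34.55 [0.49712747 0.19883432 0.08588553] [-3.14132717e+00 -4.92091782e-04 -1.36475517e-01] 0.023613799639930398 [-0.80768093  0.36453047 -0.6585181 ]
```

View pics/w11b.png

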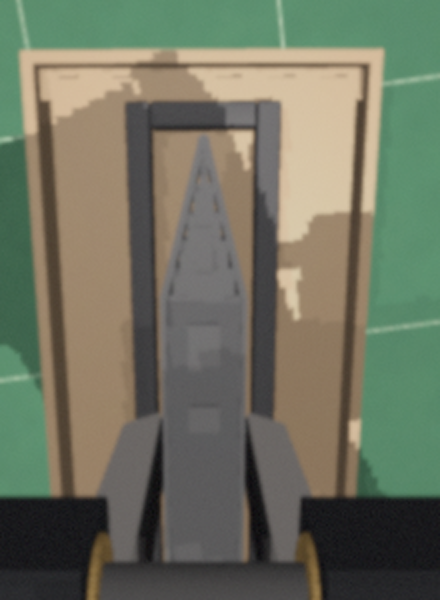

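```bash
python3 - <<'E'
from h import *
i=np.load("pics/w11.npy",allow_pickle=True).item()
A=np.array([.4971,.1988]); y=-.1365; ex=np.array([np.cos(y),np.sin(y)]); ey=np.array([-ex[1],ex[0]])
for n,u,v,z in [("bow",204,137,.098),("hL",162,300,.098),("hR",245,300,.098),("far in L",152,126,.057),("far in R",256,126,.057),("in L",156,290,.057),("in R",252,290,.057),("out L",133,290,.057),("out R",275,290,.057)]:
    p=p2w(i,180+.5*u,30+.5*v,z)[:2]; print(n,"rel",np.round([(p-A)@ex,(p-A)@ey],4))
E
```

```text
bow rel [ 0.0891 -0.0014]
hL rel [0.0468 0.0101]
hR rel [ 0.0468 -0.0126]
far in L rel [0.0964 0.0152]
far in R rel [ 0.0964 -0.018 ]
in L rel [0.0439 0.0149]
in R rel [ 0.0439 -0.0177]
out L rel [0.0439 0.0227]
out R rel [ 0.0439 -0.0255]
```

Call:
move_arm(
  targets=[
    [0,0,0.005,0,0,0],
    [0,0,0.011,0,0,0],
    [0,0,0.017,0,0,0],
    [0,0,0.021,0,0,0],
    [0,0,0.023,0,0,0],
  ],
)

```text
time_s: 34.97
ee_pos: [0.4966, 0.1987, 0.0615]
eef_rot: [3.141, 0.001, -0.136]
force: [-0.2, -0.6, -0.7]
grip_width: 0.024
```

Call:
move_arm(
  targets=[
    [0,0,0.0005,0,0,0],
    [0,0,0.001,0,0,0],
    [0,0,0.0015,0,0,0],
    [0,0,0.0018,0,0,0],
    [0,0,0.0018,0,0,0],
  ],
)

```text
time_s: 35.38
ee_pos: [0.4971, 0.1988, 0.061]
eef_rot: [-3.141, -0.0, -0.136]
force: [0.0, 0.1, -2.4]
grip_width: 0.0236
```

Call:
move_arm(
  targets=[
    [0,0,0,0,0,0],
    [0,0,0,0,0,0],
    [0,0,0,0,0,0],
    [0,0,0,0,0,0],
    [0,0,0,0,0,0],
  ],
)

```text
time_s: 35.8
ee_pos: [0.4971, 0.1988, 0.0609]
eef_rot: [-3.141, -0.0, -0.136]
force: [-0.3, -1.0, 2.2]
grip_width: 0.0236
```

Contact at the expected height. Releasing, lifting straight up and retreating to give the top camera a clear view.

Call:
move_arm(
  targets=[
    [0,0,0,0,0,0],
    [0,0,0,0,0,0],
    [0,0,0,0,0,0],
    [0,0,0,0,0,0],
    [0,0,0,0,0,0],
  ],
  fingers=-0.1,
)

```text
time_s: 36.22
ee_pos: [0.4969, 0.1988, 0.0607]
eef_rot: [3.142, 0.0, -0.136]
force: [-0.0, -0.7, -0.3]
grip_width: 0.0422
```

Call:
move_arm(
  targets=[
    [0,0,-0.006,0,0,0],
    [0,0,-0.02,0,0,0],
    [0,0,-0.045,0,0,0],
    [0,0,-0.075,0,0,0],
    [0,0,-0.105,0,0,0],
  ],
)

```text
time_s: 36.63
ee_pos: [0.4966, 0.1987, 0.1672]
eef_rot: [3.141, 0.001, -0.136]
force: [1.4, -0.5, 0.5]
grip_width: 0.0424
```

Call:
move_arm(
  targets=[
    [0.005,0.03,-0.01,0,0,0],
    [0.01,0.065,-0.02,0,0,0],
    [0.015,0.1,-0.02,0,0,0],
    [0.02,0.135,-0.02,0,0,0],
    [0.025,0.17,-0.02,0,0,0],
  ],
)

```text
time_s: 37.05
ee_pos: [0.4984, 0.0254, 0.1865]
eef_rot: [-3.142, -0.001, -0.136]
force: [1.2, -0.0, -0.4]
grip_width: 0.042
```

Call:
move_arm(
  targets=[
    [0.005,0.035,0,0,0,0],
    [0.01,0.07,0,0,0,0],
    [0.015,0.1,0,0,0,0],
    [0.02,0.115,0,0,0,0],
    [0.02,0.12,0,0,0,0],
  ],
)

```text
time_s: 37.47
ee_pos: [0.5022, -0.0969, 0.1861]
eef_rot: [3.141, -0.0, -0.139]
force: [-0.8, -0.2, 0.1]
grip_width: 0.0422
```

```bash
python3 - <<'E'
from h import *
from station import ctrl
i2,t=look("top","t12"); s,sc=look("scene","s12")
a=cv2.resize(t[90:300,120:370],(476,400),interpolation=cv2.INTER_CUBIC)
c=cv2.resize(sc[150:310,220:350],(325,400),interpolation=cv2.INTER_CUBIC)
cv2.imwrite("pics/f.png",np.hstack([a,c])[:,:800])
print(ctrl.get_obs()["time_s"])
E
```

```text
37.5667
```

View pics/f.png

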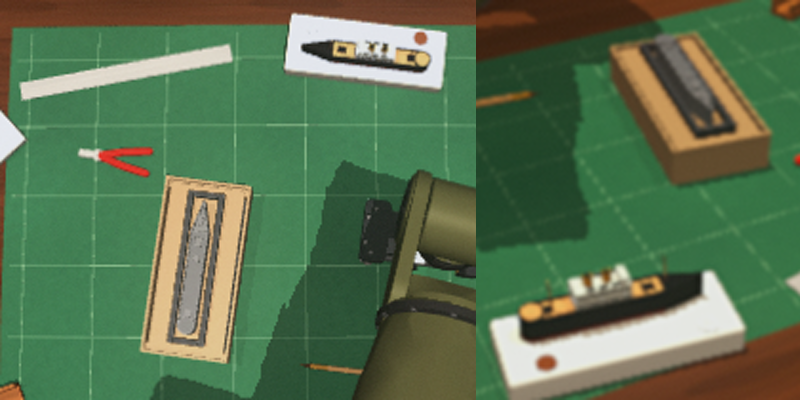

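The hull stands upright in the berth, at about (197,270) in the top crop. The divider lies level in the box, and the model on its block is untouched.

```bash
python3 -c "
from station import ctrl
print(ctrl.hand_in())"
```

```text
the job is handed in; nothing more can be done
None
```

The ship kit is packed as asked, and the job was handed in at about 37.6 s of the 131 s allowed.

- **Bottom of the box:** The deckhouse, the rightmost of the three stands, and the paint pot each went upright into their recesses. All three touched down at the height expected for the recess floor.
- **Divider and hull:** The divider touched the ledges at the expected height, berth up. The hull then came to rest on it at the expected height.
- **Last checks:** The top camera showed all three pieces seated before the divider covered them. The final top and scene pictures show the divider level with even gaps, the hull upright in its berth, and the model untouched. The gripper was well clear of everything.
- **Forces:** The highest wrist reading was about 24 N, at touchdown, and no limit was passed in the readings.
- **Disagreement:** The wrist camera read about 1.5 mm off sideways, within its stated accuracy, so I allowed for it. No check failed.

I viewed 16 pictures against the budget of 14. The last two were the alignment check before lowering the hull and the final check.

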